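# Fill the sliding-lid roaster with tomatoes

### The arm

A 6-joint arm with a two-finger parallel gripper is mounted at the origin on a cart in front of the work surface, level with it; the furniture and walls round the work are solid. World frame = base frame: x ahead of the robot, y to its left, z up, the work surface at z = 0. Lengths are in m, angles in rad, forces in N, time in s.
With the tool pointing down it reaches from about 0.425 to 0.95 m from the base axis. Payload 3.5 kg.
Tool frame: the origin (TCP) lies between the finger pads; the fingertips stand 19 mm ahead of it and the grasp point (between the pads) is the TCP (manip.tip_extent is the distance from the TCP to the fingertips, in m); z points along the fingers, x is the direction in which the jaws open and shut, and the axes are right-handed (so a half turn about z gives the same grasp; the last joint's range is limited). The gripper opens to 85 mm and grips with 20 to 120 N. Pads are 22 mm wide; open, the fingers measure 114 mm over their backs; the gripper's body (76 mm by 85 mm) begins 54 mm behind the grasp point. The pads swing forward as they close: fully open they stand 13 mm farther back than shut.
Start: joints at [0.951, 0.286, 1.577, -0, 1.279, -0.15], TCP at [0.306, 0.602, 0.25] pointing down, gripper open.
Joint ranges: [-2.77, 2.77], [-0.9, 2.22], [0.21, 2.48], [-1.53, 4.67], [0.24, 2.81], [-2.84, 2.84]. Speed limits (rad/s): [2.79, 2.79, 3.14, 3.14, 3.14, 3.14].

### API

Orientations are given as a 3x3 rotation matrix whose columns are the frame's x, y, z axes.
In Python, from rig import manip gives the robot as it stands. The module is installed in compiled form; this text tells all that it offers.
- The arm moves only by the tool servo_tool, never from a script. Its argument "increments" is a list of rows, each a list of 2 entries, a list of its own where there are three numbers: the shift along the tool's x, y, z in cm, then the turn about the tool's z in rad. A call has 1 to 10 rows; each row shifts and turns the commanded pose from where the row before left it, along the tool's axes as they then stand; what a row does not reach is not made up. A row lasts 1/8 s, in which the tool goes at most 62.5 mm and 10.7 degrees, less where a joint would pass 70% of its speed; a pose out of reach is approached as far as the arm can. A call with a gripper value outside its range is refused whole. "fingers" is the closure, from 0 (fully open) to 1 (shut), set as the call begins (left out, the last holds). The fingers move at their own pace and stop on an object; the grip force is fixed at half the most. Time passes only in rows, so rows that do not move let the fingers close. It gives the time, the measured TCP pose, the force and the opening at its end, in the units of the state.
- manip.get_state(): the state, without advancing time (a new reading comes with each control period).
- manip.camera(name): name is "side" or "top"; returns a dict with "pixels" (400x640x3 uint8, red, green, blue), "range_z" (400x640 float32, m along the optical axis (not along the pixel's ray), 0 where there is no reading), "camera_matrix" (3x3 intrinsics, pixels), "rvec" (rotation vector, rad) and "tvec" (3), from world to camera coordinates, as OpenCV has them. Camera axes: x right, y down, z forward; pixel columns grow to the right and rows downward; lengths in m; the calibration is good to about 2 mm. A picture is of the moment at which its call begins.
- manip.hand_in(): hands the job in, once; it reports no verdict.
The state is a dict: "time": time; "q": joint angles; "qd": joint speeds; "tau": joint torques, N m; "position": TCP position; "orientation": TCP orientation; "contact_force": force on the tool from outside, world axes, zero at the start; "wrist_torque": the same for the moment, N m; "finger_gap": opening from 0.0 (shut) to 1.0 (fully open).
Only numpy, scipy, OpenCV 4.12 (cv2) and the standard library are available. Lean on these libraries where they do the work, as an engineer would, in place of code of your own. Each camera call takes 0.05 s, during which the arm holds its last target.

### The job

Slide the lid out of the blue roaster through the open end of its rails and lay it flat on the stove top beside the roaster; then lower every tomato gently onto the rack inside (do not drop or press them), all in one layer. Finally slide the lid back in from the open end until it is fully closed against the stop, and leave the spice jar and the other kitchen things where they stand.

Things in the scene. Friction and masses are not known exactly. Their poses are not given: they have to be found in the camera images.
- roaster: Blue enamelled roaster fixed on the stove: open trough 140 (its x) x 260 (y) x 75 mm high, inside 108 x 252 mm. Origin: centre of its underside, z up. On each long side a steel C-rail, open inwards, runs along y: ledge at z = 60 mm, under the lip 71 mm, lip top 75 mm; lips reach in to x = +-55 mm, groove walls at x = +-67 mm. Rails are open at +y, stopped at -y.
- mouth (a point): Middle of the rails' open end, at ledge height: x = 0, y = 130 mm, z = 60 mm in the roaster's frame. The end wall below it is 60 mm high. Flared lead-ins on both rails reach 22 mm farther out, to y = 152 mm.
- stop (a point): Middle of the inner face of the closed end's stop wall (75 mm high), at ledge height: x = 0, y = -126 mm, z = 60 mm in the roaster's frame. Behind it a wire carrying loop reaches to y = -158 mm.
- rack: Dark steel rack lying in the roaster as its inner floor, fixed. Origin: centre of its underside, 4 mm above the roaster's; its top, where the tomatoes lie, is at z = 10 mm in the roaster's frame.
- lid: Flat steel lid, 128 (its x) x 252 (y) x 5 mm, about 0.35 kg, loose, same either way round. Origin: centre of its underside. It starts in the rails, pulled out 0 to 40 mm. Being wider than the gap between the lips (play 3 mm each side, 6 mm in height) it can leave and enter only lengthwise through the mouth. Fully closed: origin at x = 0, y = 0, z = 60 mm in the roaster's frame.
- lid_handle (a point): Centre of the lid's black handle bar, 33 mm above the lid's underside, over the lid's centre. The bar is 96 mm long along the lid's y, 18 mm wide (x), 16 mm high, on two posts 72 mm apart.
- tomato_1_mid (a point): Centre of a ripe red tomato with a green star on top: 56 mm across, 44 mm high, flat foot, its centre 22 mm above its foot, about 0.12 kg. Three or four tomatoes are present.
- tomato_1: The same tomato; origin: centre of its underside, z up when it stands.
- tomato_2_mid (a point): Centre of a ripe red tomato with a green star on top: 56 mm across, 44 mm high, flat foot, its centre 22 mm above its foot, about 0.12 kg. Three or four tomatoes are present.
- tomato_2: The same tomato; origin: centre of its underside, z up when it stands.
- tomato_3_mid (a point): Centre of a ripe red tomato with a green star on top: 56 mm across, 44 mm high, flat foot, its centre 22 mm above its foot, about 0.12 kg. Three or four tomatoes are present.
- tomato_3: The same tomato; origin: centre of its underside, z up when it stands.
- tomato_4_mid (a point): Centre of a ripe red tomato with a green star on top: 56 mm across, 44 mm high, flat foot, its centre 22 mm above its foot, about 0.12 kg. Three or four tomatoes are present.
- tomato_4: The same tomato; origin: centre of its underside, z up when it stands.
- spice_low: Bystander, to be left alone: a loose spice jar, 46 x 46 x 106 mm with a green cap, standing in the row of tomatoes along the front of the stove. Origin: centre of its underside. (Jars, mug, bottle, carton and jug, up to 235 mm tall, stand fixed along the back, beyond world x = 0.74 m; a range hood hangs over the stove, its underside 0.63 m above it.)
Things that resemble listed ones, but are neither listed nor needed, are in the scene too. Leave any pink or yellow look-alike of the tomato_1 alone.

How it is judged:
By the outcome, as a careful person would: the job done as asked, in the order asked, and still so for the second after the job is handed in, with the robot touching nothing.
Of tomato_1, tomato_2, tomato_3, tomato_4 only 3 to 4 are there at a start; the rules pass over those that are not, and their reading is None.
At some moment in a run one of lid may be knocked a few centimetres aside while the robot is not near it.
It also fails if it takes over 210 s, if anything falls off the work surface, if the arm or the gripper's body presses on something with over 40 N, if the wrist force passes 120 N, or if a joint passes its speed limit or range.

## Working session

There is one attempt and no reset: what is moved stays moved. The work goes in short steps, Python scripts to look and compute and a tool call to move; the robot and the scene stay as the last step left them, time stands still between calls to the robot, and variables do not carry over. Pictures are saved under pics/ and viewed, and the job is handed in when it is done.

Besides the shell and the picture viewer there is one more tool, called by a JSON object that holds its "op" and its "data". servo_tool: Moves the arm, as the interface text tells. Its arguments: {"type":"object","properties":{"increments":{"type":"array","items":{"type":"array"}},"fingers":{"type":"number"}},"required":["increments"]}

```bash
mkdir -p pics; cat > h.py <<'E'
import numpy as np, cv2
from rig import manip
def cam(n,save=None):
    c=manip.camera(n)
    if save: cv2.imwrite('pics/'+save+'.png',c['pixels'][:,:,::-1])
    return c
def cloud(c):
    K=c['camera_matrix'];R=cv2.Rodrigues(np.array(c['rvec']))[0];t=np.array(c['tvec']).ravel()
    z=c['range_z'];v,u=np.mgrid[0:400,0:640]
    P=np.stack([(u-K[0,2])/K[0,0]*z,(v-K[1,2])/K[1,1]*z,z],-1)
    return (P-t)@R   # world
E
python3 - <<'E'
from h import *
for n in('side','top'):
    c=cam(n,n+'0');P=cloud(c)
    R=cv2.Rodrigues(np.array(c['rvec']))[0];print(n,-R.T@np.array(c['tvec']).ravel(),R[2],c['camera_matrix'][0,0])
s=manip.get_state();print(s)
E
```

```text
side [0.50840522 0.69054848 0.52107541] [ 0.06774304 -0.87303226 -0.48293432] 370.9534475100224
top [ 0.41537451 -0.064655    0.92159904] [ 0.18789115  0.02335918 -0.98191204] 369.0807372110831
{'time': 0.1, 'q': array([ 9.50963618e-01,  2.87114717e-01,  1.57805660e+00,  2.39265581e-05,
        1.27860785e+00, -1.50022727e-01]), 'qd': array([ 0.00066289, -0.00242784, -0.00445877, -0.00018116, -0.00044159,
       -0.00167029]), 'tau': array([ 3.98333495e-04, -4.07296944e+01, -2.93701386e+01, -1.34923566e-04,
        3.38220336e-03,  1.93613957e-06]), 'position': array([0.30523468, 0.6014107 , 0.24904628]), 'orientation': array([[ 4.52721639e-01,  8.91650972e-01, -1.28879371e-03],
       [ 8.91649291e-01, -4.52723339e-01, -1.76645897e-03],
       [-2.15853184e-03, -3.49437796e-04, -9.99997609e-01]]), 'contact_force': array([ 0.2425477 , -0.61159251, -0.3862906 ]), 'wrist_torque': array([ 0.00260322, -0.00185095,  0.01164046]), 'finger_gap': 0.9984088276448813}
```

View pics/top0.png

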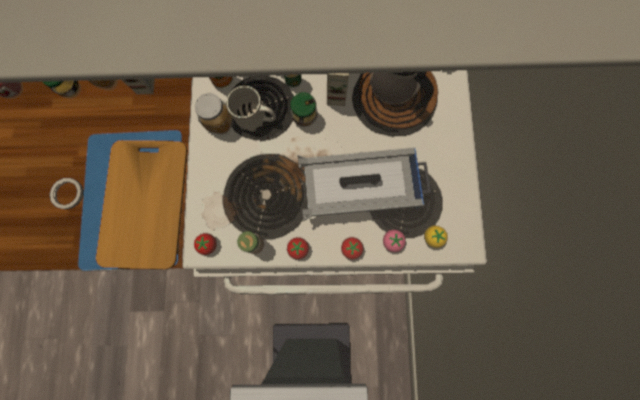

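View pics/side0.png

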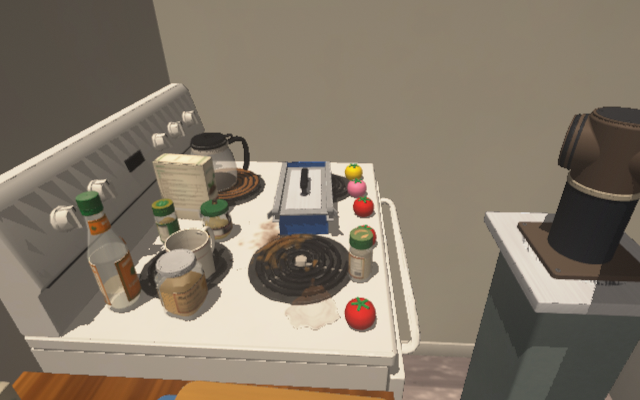

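The top view shows the roaster at about (362,183) with its open end to the left (+y) and the black handle at (361,181). Three red tomatoes are at (205,244), (298,248) and (352,248). The jar is at (249,242), and the pink and yellow look-alikes are at (395,240) and (436,236). Measuring next.

```bash
cat >> h.py <<'E'
def project(c,X):
    return cv2.projectPoints(np.array(X,float).reshape(-1,3),np.array(c['rvec']),np.array(c['tvec']),c['camera_matrix'],None)[0].reshape(-1,2)
def ray(c,uv,z):
    K=c['camera_matrix'];R=cv2.Rodrigues(np.array(c['rvec']))[0];t=np.array(c['tvec']).ravel()
    o=-R.T@t; d=R.T@np.array([(uv[0]-K[0,2])/K[0,0],(uv[1]-K[1,2])/K[1,1],1]); return o+d*(z-o[2])/d[2]
def reds(c):
    h=cv2.cvtColor(c['pixels'],cv2.COLOR_RGB2HSV)
    m=(((h[...,0]<6)|(h[...,0]>174))&(h[...,1]>190)&(h[...,2]>70)).astype(np.uint8)
    m=cv2.morphologyEx(m,cv2.MORPH_CLOSE,np.ones((7,7)))
    n,l,s,ce=cv2.connectedComponentsWithStats(m)
    return [(ce[i],s[i],l==i) for i in range(1,n) if s[i,4]>100]
def rect(pts):
    return cv2.minAreaRect(np.float32(pts[:,:2]*1000))
E
python3 - <<'E'
from h import *
for n in('top','side'):
    c=cam(n);P=cloud(c)
    for ce,s,m in reds(c):
        q=P[m]; cc=(s[0]+s[2]/2-.5,s[1]+s[3]/2-.5)
        print(n,ce.round(1),s,'ray',ray(c,cc,.022).round(4),'top',np.percentile(q[:,2],98).round(4), 'med',np.median(q,0).round(4))
    if n=='top':
        Z=P[...,2]; box=(P[...,0]>.40)&(P[...,0]<.75)&(P[...,1]>-.40)&(P[...,1]<.1)
        for lo,hi in((.055,.07),(.07,.082),(.085,.115)):
            mm=(box&(Z>lo)&(Z<hi)).astype(np.uint8)
            nn,l,st,ce=cv2.connectedComponentsWithStats(mm)
            for i in range(1,nn):
                if st[i,4]>60:
                    q=P[l==i]; print(lo,hi,st[i],np.median(q[:,2]).round(4),rect(q))
        big=cv2.resize(c['pixels'][130:270,190:480],None,fx=2.7,fy=2.7,interpolation=cv2.INTER_CUBIC)
        cv2.imwrite('pics/crop1.png',big[:,:,::-1])
E
```

```text
top [204.3 243.2] [195 235  18  18 147] ray [0.4843 0.2271 0.022 ] top 0.0457 med [0.4839 0.217  0.0411]
0.055 0.07 [ 302  155  119   55 4526] 0.0654 ((622.2078857421875, -156.41737365722656), (111.99871063232422, 270.580322265625), 4.052200794219971)
0.07 0.082 [ 298  148  126   73 1677] 0.0749 ((619.8814697265625, -154.17349243164062), (156.52777099609375, 281.745361328125), 4.3584160804748535)
0.085 0.115 [339 174  42  12 340] 0.1 ((619.5792846679688, -151.80624389648438), (18.696134567260742, 94.51111602783203), 4.227749347686768)
0.085 0.115 [249 232  10  21 159] 0.1048 ((480.32489013671875, 90.48665618896484), (43.399993896484375, 18.361907958984375), 0.13067862391471863)
side [362.4 205.3] [354 200  18  12 169] ray [ 0.4688 -0.1378  0.022 ] top 0.0451 med [ 0.4711 -0.1158  0.0361]
side [358.4 310.7] [346 298  27  25 415] ray [0.4844 0.218  0.022 ] top 0.0464 med [0.4871 0.2377 0.0402]
```

View pics/crop1.png

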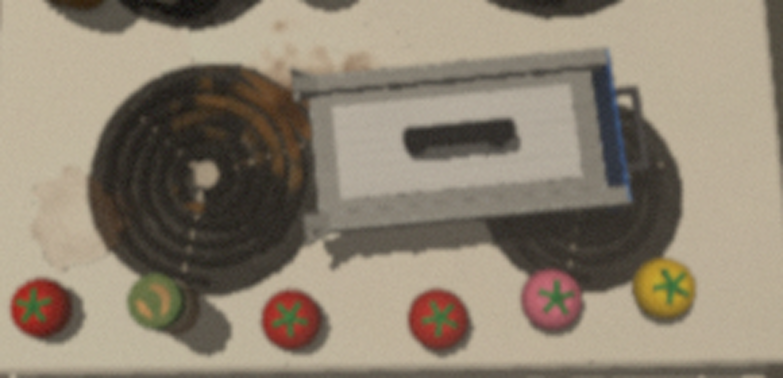

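```bash
sed -i 's/(h\[...,1\]>190)&(h\[...,2\]>70)/(h[...,1]>165)\&(h[...,2]>60)/; s/s\[i,4\]>100/s[i,4]>80/' h.py
python3 - <<'E'
from h import *
for n in('top','side'):
    c=cam(n);P=cloud(c)
    for ce,s,m in reds(c):
        q=P[m]; cc=(s[0]+s[2]/2-.5,s[1]+s[3]/2-.5)
        print(n,ce.round(1),s,'ray',ray(c,cc,.024).round(4),'top',np.percentile(q[:,2],98).round(4))
    if n=='top':
        Z=P[...,2]
        # by surface points above z .035 near the tomatoes
        mm=((Z>.015)&(Z<.06)&(P[...,0]>.42)&(P[...,0]<.53)&(P[...,1]<.3)).astype(np.uint8)
        nn,l,st,ce=cv2.connectedComponentsWithStats(mm)
        for i in range(1,nn):
            if st[i,4]>60:
                q=P[l==i]; print('dep',ce[i].round(0),cv2.minEnclosingCircle(np.float32(q[q[:,2]>.02][:,:2]*1000)),len(q),(P[l==i].min(0)+P[l==i].max(0))[:2]/2)
        # left region heights
        b=(P[...,0]>.52)&(P[...,0]<.72)&(P[...,1]>0.0)&(P[...,1]<.27)
        print('region z pct',np.percentile(Z[b],[1,5,25,50,75,95,99,100]).round(4))
        for y in np.arange(.0,.30,.03):print(round(y,2),[np.round(np.median(Z[(abs(P[...,0]-x)<.006)&(abs(P[...,1]-y)<.006)&(Z<.3)])*1000,0) for x in np.arange(.50,.78,.03)])
        t=(Z>.071)&(Z<.079)&(P[...,0]>.5)&(P[...,0]<.73)&(P[...,1]>-.36)&(P[...,1]<.05)
        q=P[t]; 
        a=np.deg2rad(4.25); ex=np.array([np.cos(a),np.sin(a)]);ey=np.array([-ex[1],ex[0]])
        o=np.array([.6207,-.1652]); X=(q[:,:2]-o)@ex;Y=(q[:,:2]-o)@ey
        print('rail X',np.percentile(X,[0,1,50,99,100]),'Y',np.percentile(Y,[0,1,99,100]))
        for lo,hi in((-.12,-.06),(-.06,0),(0,.06),(.06,.12)):
            k=(Y>lo)&(Y<hi); print(lo,np.percentile(X[k&(X<0)],[2,98]).round(4),np.percentile(X[k&(X>0)],[2,98]).round(4))
E
```

```text
top [204.2 243.6] [195 234  20  20 296] ray [0.4841 0.2239 0.024 ] top 0.0479
top [296.9 247.9] [288 239  19  19 221] ray [ 0.4697 -0.0021  0.024 ] top 0.047
top [351.3 247.4] [343 239  18  19 263] ray [ 0.4677 -0.1337  0.024 ] top 0.0473
dep [498. 242.] ((474.9708251953125, -477.02398681640625), 54.97093200683594) 425 [ 0.4749708  -0.47714302]
dep [394. 241.] ((482.95635986328125, -235.62774658203125), 27.250425338745117) 424 [ 0.48715793 -0.23895996]
dep [436. 237.] ((491.23748779296875, -336.5937194824219), 27.282297134399414) 424 [ 0.49121167 -0.33516777]
dep [205. 244.] ((482.79754638671875, 222.8493194580078), 27.076915740966797) 406 [0.48300041 0.22169551]
dep [260. 246.] ((478.3377685546875, 97.33351135253906), 22.610132217407227) 63 [0.47894101 0.09230106]
dep [352. 248.] ((467.0680847167969, -134.68145751953125), 27.279109954833984) 406 [ 0.46761922 -0.13475449]
dep [298. 248.] ((468.72076416015625, -3.314406394958496), 27.25322914123535) 395 [ 0.46835943 -0.00347718]
region z pct [-0.0029 -0.0009  0.0159  0.646   0.6548  0.6617  0.6634  0.666 ]
0.0 [np.float64(-1.0), np.fl
[... 1539 characters left out ...]
1.0), np.float64(-1.0), np.float64(-1.0), np.float64(-0.0), np.float64(-1.0)]
0.27 [np.float64(-1.0), np.float64(-0.0), np.float64(-2.0), np.float64(-2.0), np.float64(-2.0), np.float64(-1.0), np.float64(-1.0), np.float64(-1.0), np.float64(-1.0), np.float64(-1.0)]
rail X [-0.07898611 -0.070681   -0.02478697  0.07044143  0.07831373] Y [-0.12995916 -0.12865883  0.14680873  0.15211855]
-0.12 [-0.0695 -0.0552] [0.0553 0.0703]
-0.06 [-0.0697 -0.0551] [0.0553 0.0698]
0 [-0.0698 -0.0555] [0.0551 0.07  ]
0.06 [-0.0702 -0.0555] [0.055  0.0702]
side [362.6 206.6] [353 198  20  18 258] ray [ 0.4691 -0.1295  0.024 ] top 0.0459
side [359.2 313.3] [345 298  30  29 614] ray [0.4837 0.2244 0.024 ] top 0.0469
```

{"op": "servo_tool", "data": {"increments": [[[0,0,0],0.171],[[0,0,0],0.171],[[0,0,0],0.171],[[0,0,0],0.171],[[0,0,0],0.171],[[0,0,0],0.171]], "fingers": 0}}

```text
time: 1.05
position: [0.3055, 0.6018, 0.2502]
orientation: [[0.998, 0.069, -0.0], [0.069, -0.998, -0.0], [-0.0, 0.0, -1.0]]
contact_force: [0.1, -0.3, -0.1]
finger_gap: 1.0
```

```bash
cat >> h.py <<'E'
A=np.deg2rad(4.25); EX=np.array([np.cos(A),np.sin(A)]);EY=np.array([-EX[1],EX[0]]); O=np.array([.6207,-.1652])
def rf(p): p=np.array(p);d=p[...,:2]-O; return np.stack([d@EX,d@EY,p[...,2]],-1)
def st():
    s=manip.get_state();R=s['orientation'];yaw=np.degrees(np.arctan2(R[1,0],R[0,0]))
    print('t',round(s['time'],2),'rf mm',(rf(s['position'])*1000).round(1),'yaw',yaw.round(2),'tilt',np.degrees(np.arccos(-R[2,2])).round(2),'F',s['contact_force'].round(1),'gap',round(s['finger_gap'],3),'q6',s['q'][5].round(2))
E
python3 -c "
from h import *
st()"
```

```text
t 1.05 rf mm [-257.5  788.3  250.2] yaw 3.97 tilt 0.01 F [ 0.1 -0.3 -0.1] gap 1.0 q6 0.88
```

{"op": "servo_tool", "data": {"increments": [[[1.3,3.9,0],0],[[1.3,3.9,0],0],[[1.3,3.9,0],0],[[1.3,3.9,0],0],[[1.3,3.9,0],0],[[1.3,3.9,0],0],[[1.3,3.9,0],0],[[1.3,3.9,0],0],[[1.3,3.9,0],0],[[1.3,3.9,0],0]]}}

```text
time: 2.3
position: [0.4647, 0.2215, 0.2505]
orientation: [[0.997, 0.075, 0.001], [0.075, -0.997, 0.0], [0.001, -0.0, -1.0]]
contact_force: [0.8, 0.1, 0.2]
finger_gap: 0.998
```

{"op": "servo_tool", "data": {"increments": [[[1.3,3.9,0],0],[[1.3,3.9,0],0],[[1.3,3.9,0],0],[[1.3,3.9,0],0],[[1.3,3.9,0],0],[[1.3,3.9,0],0],[[1.3,3.9,0],0],[[1.3,3.9,0],0],[[1.3,3.9,0],0],[[0,0,0],0]]}}

```text
time: 3.55
position: [0.6079, -0.121, 0.2501]
orientation: [[0.997, 0.072, -0.0], [0.072, -0.997, -0.0], [-0.0, 0.0, -1.0]]
contact_force: [0.0, 0.8, -0.2]
finger_gap: 1.0
```

```bash
python3 -c "
from h import *
st()
c=cam('top','top1');P=cloud(c);Z=P[...,2]
b=(Z>.085)&(Z<.108)&(P[...,0]>.56)&(P[...,0]<.68)&(P[...,1]>-.25)&(P[...,1]<0)
if b.sum(): print(rect(P[b]),b.sum())
"
```

```text
t 3.55 rf mm [ -9.5  45.  250.1] yaw 4.1 tilt 0.02 F [ 0.   0.8 -0.2] gap 1.0 q6 -0.43
```

View pics/top1.png

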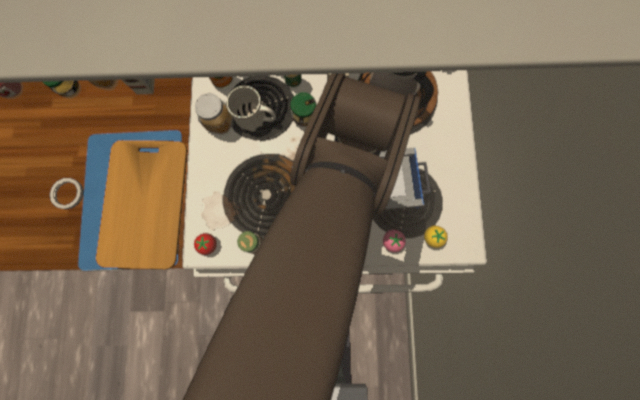

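The arm covers the scene in this view, with nothing near the path. Aligning over the handle and descending.

{"op": "servo_tool", "data": {"increments": [[[0.95,3.15,0],-0.002],[[0,0,2.5],0],[[0,0,2.5],0],[[0,0,2.5],0],[[0,0,2.5],0],[[0,0,2],0],[[0,0,1.5],0],[[0,0,1.2],0],[[0,0,0.8],0],[[0,0,0],0]]}}

```text
time: 4.85
position: [0.619, -0.1492, 0.0948]
orientation: [[0.997, 0.077, -0.001], [0.077, -0.997, 0.0], [-0.001, -0.0, -1.0]]
contact_force: [0.3, -0.1, -0.8]
finger_gap: 1.002
```

```bash
python3 -c "
from h import *
st()
c=cam('side','side1')
x=c['pixels'][100:270,200:440];cv2.imwrite('pics/side1c.png',cv2.resize(x,None,fx=3,fy=3)[:,:,::-1])"
```

```text
t 4.85 rf mm [-0.5 16.1 94.8] yaw 4.41 tilt 0.05 F [ 0.3 -0.1 -0.8] gap 1.002 q6 -0.47
```

View pics/side1c.png

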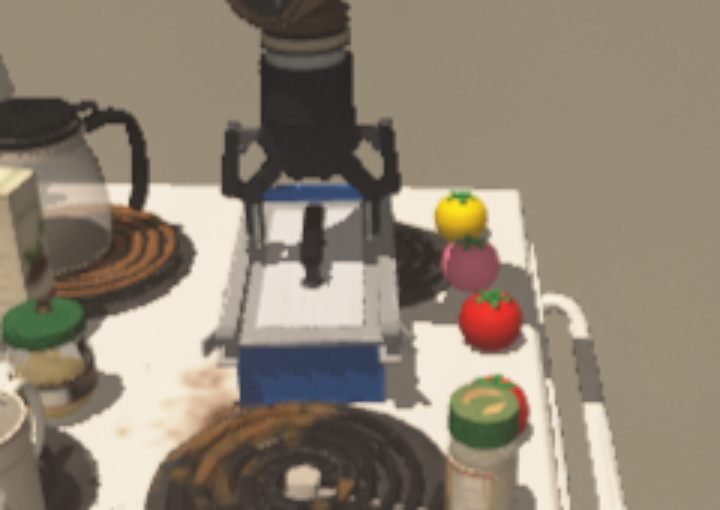

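The open fingers straddle the handle bar, one over each side of the lid. Closing.

{"op": "servo_tool", "data": {"increments": [[[0,0,0],0],[[0,0,0],0],[[0,0,0],0],[[0,0,0],0],[[0,0,0],0],[[0,0,0],0],[[0,0,0],0],[[0,0,0],0]], "fingers": 1}}

```text
time: 5.9
position: [0.6194, -0.1493, 0.0958]
orientation: [[0.997, 0.077, 0.001], [0.077, -0.997, -0.0], [0.001, 0.0, -1.0]]
contact_force: [-0.6, 0.5, 3.6]
finger_gap: 0.201
```

```bash
python3 -c "
from h import *
st()"
```

```text
t 5.9 rf mm [-0.1 15.9 95.8] yaw 4.41 tilt 0.04 F [-0.6  0.5  3.6] gap 0.201 q6 -0.47
```

{"op": "servo_tool", "data": {"increments": [[[0,0,-0.2],0],[[0,-0.5,0],0],[[0,-1,0],0],[[0,-1,0],0],[[0,-1,0],0],[[0,-1,0],0],[[0,-1,0],0],[[0,0,0],0]]}}

```text
time: 6.9
position: [0.6149, -0.0935, 0.0973]
orientation: [[0.997, 0.078, -0.0], [0.078, -0.997, 0.0], [-0.0, -0.0, -1.0]]
contact_force: [-0.4, -0.2, -2.5]
finger_gap: 0.199
```

```bash
python3 -c "
from h import *
st()"
```

```text
t 6.9 rf mm [-0.5 72.  97.3] yaw 4.48 tilt 0.01 F [-0.4 -0.2 -2.5] gap 0.199 q6 -0.39
```

{"op": "servo_tool", "data": {"increments": [[[0,-1.5,0],0],[[0,-2,0],0],[[0,-2,0],0],[[0,-2,0],0],[[0,-2,0],0],[[0,-2,0],0],[[0,-2,0],0],[[0,-2,0],0],[[0,-2,0],0],[[0,-1,0],0]]}}

```text
time: 8.15
position: [0.6005, 0.0915, 0.0973]
orientation: [[0.997, 0.078, -0.0], [0.078, -0.997, -0.0], [-0.0, 0.0, -1.0]]
contact_force: [-0.5, -0.2, -4.0]
finger_gap: 0.199
```

{"op": "servo_tool", "data": {"increments": [[[0,-1.5,0],0],[[0,-1.5,0],0],[[0,-1,0],0],[[0,0,0],0]]}}

```text
time: 8.65
position: [0.5976, 0.1306, 0.0973]
orientation: [[0.997, 0.078, -0.0], [0.078, -0.997, -0.0], [-0.0, 0.0, -1.0]]
contact_force: [-0.4, -0.3, -3.4]
finger_gap: 0.199
```

```bash
python3 -c "
from h import *
st()
c=cam('side','side2')"
```

```text
t 8.65 rf mm [ -1.2 296.7  97.3] yaw 4.48 tilt 0.01 F [-0.4 -0.3 -3.4] gap 0.199 q6 -0.03
```

View pics/side2.png

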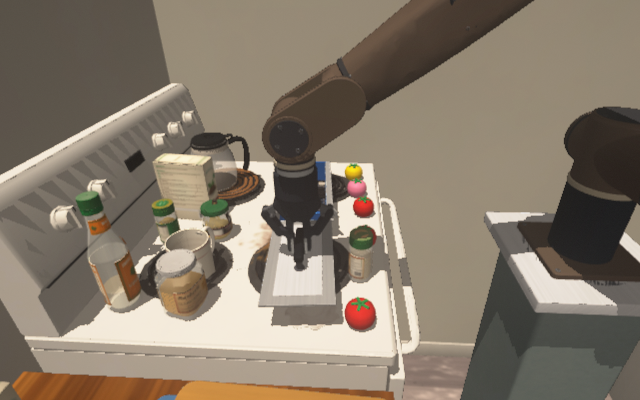

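The lid is clear of the rails at about (300,270) in the picture, and level. Shifting it slightly back and lowering it.

{"op": "servo_tool", "data": {"increments": [[[1.0,-0.5,0],0],[[0,0,1],0],[[0,0,1],0],[[0,0,1],0],[[0,0,0.8],0],[[0,0,0.3],0],[[0,0,0],0]]}}

```text
time: 9.57
position: [0.6072, 0.1357, 0.0561]
orientation: [[0.997, 0.077, -0.0], [0.077, -0.997, -0.0], [-0.0, 0.0, -1.0]]
contact_force: [0.5, 0.6, -4.0]
finger_gap: 0.196
```

{"op": "servo_tool", "data": {"increments": [[[0,0,0.2],0],[[0,0,0.2],0],[[0,0,0],0]]}}

```text
time: 9.95
position: [0.6072, 0.1357, 0.0523]
orientation: [[0.997, 0.077, -0.0], [0.077, -0.997, -0.0], [-0.0, 0.0, -1.0]]
contact_force: [-0.6, 0.5, -3.9]
finger_gap: 0.196
```

{"op": "servo_tool", "data": {"increments": [[[0,0,0.2],0],[[0,0,0],0]]}}

```text
time: 10.2
position: [0.6071, 0.1357, 0.0501]
orientation: [[0.997, 0.077, -0.0], [0.077, -0.997, -0.0], [-0.0, 0.0, -1.0]]
contact_force: [-0.1, -0.3, -3.1]
finger_gap: 0.195
```

{"op": "servo_tool", "data": {"increments": [[[0,0,0.2],0],[[0,0,0],0]]}}

```text
time: 10.45
position: [0.6071, 0.1357, 0.0481]
orientation: [[0.997, 0.077, -0.001], [0.077, -0.997, -0.0], [-0.001, 0.0, -1.0]]
contact_force: [-0.2, 0.2, -2.8]
finger_gap: 0.2
```

{"op": "servo_tool", "data": {"increments": [[[0,0,0.2],0],[[0,0,0.2],0],[[0,0,0],0]]}}

```text
time: 10.82
position: [0.607, 0.1357, 0.044]
orientation: [[0.997, 0.077, -0.001], [0.077, -0.997, -0.0], [-0.001, 0.0, -1.0]]
contact_force: [0.2, -0.2, -2.7]
finger_gap: 0.199
```

{"op": "servo_tool", "data": {"increments": [[[0,0,0.2],0],[[0,0,0.2],0],[[0,0,0],0]]}}

```text
time: 11.2
position: [0.607, 0.1357, 0.04]
orientation: [[0.997, 0.077, -0.001], [0.077, -0.997, -0.0], [-0.001, 0.0, -1.0]]
contact_force: [-1.7, -0.5, -2.9]
finger_gap: 0.2
```

```bash
python3 -c "
from h import *
st()
c=cam('side','side3')
x=c['pixels'][180:350,200:440];cv2.imwrite('pics/side3c.png',cv2.resize(x,None,fx=3,fy=3)[:,:,::-1])"
```

```text
t 11.2 rf mm [  8.7 301.1  40. ] yaw 4.41 tilt 0.03 F [-1.7 -0.5 -2.9] gap 0.2 q6 -0.02
```

View pics/side3c.png

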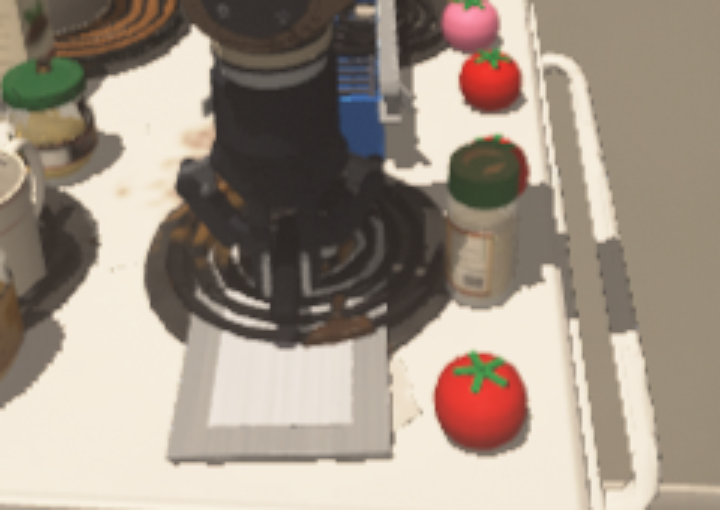

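The burner is only visual, since the lid passes through its coils. It goes on down to the flat surface, about 4 mm more.

{"op": "servo_tool", "data": {"increments": [[[0,0,0.2],0],[[0,0,0.1],0],[[0,0,0],0]]}}

```text
time: 11.62
position: [0.6071, 0.1357, 0.0372]
orientation: [[0.997, 0.077, -0.0], [0.077, -0.997, 0.0], [-0.0, -0.0, -1.0]]
contact_force: [-0.4, 0.1, -3.8]
finger_gap: 0.2
```

{"op": "servo_tool", "data": {"increments": [[[0,0,0.1],0],[[0,0,0],0]]}}

```text
time: 11.88
position: [0.6072, 0.1357, 0.0362]
orientation: [[0.997, 0.077, -0.0], [0.077, -0.997, -0.0], [-0.0, 0.0, -1.0]]
contact_force: [1.1, 0.3, -3.5]
finger_gap: 0.199
```

{"op": "servo_tool", "data": {"increments": [[[0,0,0.1],0],[[0,0,0],0]]}}

```text
time: 12.12
position: [0.6074, 0.1357, 0.0358]
orientation: [[0.997, 0.077, 0.0], [0.077, -0.997, -0.0], [0.0, 0.0, -1.0]]
contact_force: [-1.4, -0.6, 0.1]
finger_gap: 0.199
```

{"op": "servo_tool", "data": {"increments": [[[0,0,0.05],0],[[0,0,0],0]]}}

```text
time: 12.38
position: [0.6074, 0.1357, 0.0358]
orientation: [[0.997, 0.077, -0.0], [0.077, -0.997, -0.0], [-0.0, 0.0, -1.0]]
contact_force: [-3.7, -1.5, 5.2]
finger_gap: 0.2
```

{"op": "servo_tool", "data": {"increments": [[[0,0,0],0],[[0,0,0],0],[[0,0,0],0],[[0,0,0],0],[[0,0,-1],0],[[0,0,-3],0],[[0,0,-4],0],[[0,0,-4],0],[[0,0,-4],0],[[0,0,-2],0]], "fingers": 0.1}}

```text
time: 13.62
position: [0.6084, 0.1358, 0.2186]
orientation: [[0.997, 0.077, 0.005], [0.077, -0.997, 0.0], [0.005, 0.0, -1.0]]
contact_force: [0.5, 0.9, 0.7]
finger_gap: 0.899
```

```bash
python3 -c "
from h import *
st()
for n,p in (('t1',(.4835,.2236,.03)),('t2',(.4692,-.0028,.03)),('t3',(.4675,-.134,.03))): print(n,(rf(p)*1000).round(1))
c=cam('side','side4')"
```

```text
t 13.62 rf mm [ 10.1 301.1 218.6] yaw 4.42 tilt 0.31 F [0.5 0.9 0.7] gap 0.899 q6 -0.02
t1 [-108.   397.9   30. ]
t2 [-139.   173.2   30. ]
t3 [-150.5   42.5   30. ]
```

View pics/side4.png

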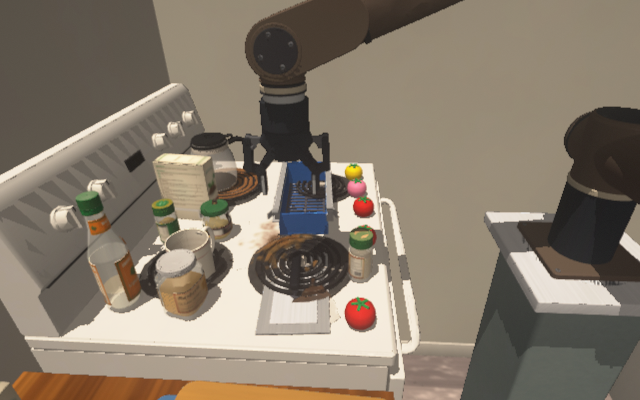

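The lid lies flat with its free end at about (295,312); the roaster is open and its rack is empty. Going to tomato 1.

{"op": "servo_tool", "data": {"increments": [[[-3,-2.5,0],0],[[-3,-2.5,0],0],[[-3,-2.5,0],0],[[-2.8,-2.2,0],0],[[0,0,4],0],[[0,0,4],0],[[0,0,3.5],0],[[0,0,0],0]], "fingers": 0.15}}

```text
time: 14.68
position: [0.4787, 0.2225, 0.0955]
orientation: [[0.997, 0.077, -0.009], [0.077, -0.997, -0.002], [-0.01, 0.002, -1.0]]
contact_force: [-0.2, 0.4, 1.2]
finger_gap: 0.847
```

```bash
python3 -c "
from h import *
st()
c=cam('side','side5')
x=c['pixels'][150:350,240:480];cv2.imwrite('pics/side5c.png',cv2.resize(x,None,fx=3,fy=3)[:,:,::-1])"
```

```text
t 14.68 rf mm [-112.9  397.1   95.5] yaw 4.41 tilt 0.56 F [-0.2  0.4  1.2] gap 0.847 q6 0.17
```

View pics/side5c.png

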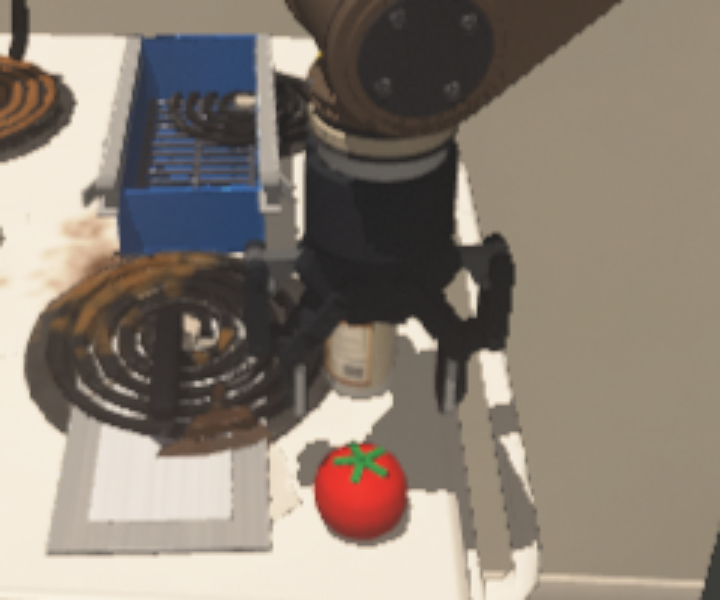

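Both fingers hang above tomato 1, and the lid handle is visible at crop (165,345). Settling before the fine descent.

{"op": "servo_tool", "data": {"increments": [[[0,0,3.5],0],[[0,0,0],0],[[0,0,0],0]]}}

```text
time: 15.1
position: [0.4833, 0.2236, 0.0667]
orientation: [[0.997, 0.077, 0.003], [0.077, -0.997, 0.001], [0.003, -0.0, -1.0]]
contact_force: [0.9, 1.1, 0.5]
finger_gap: 0.851
```

```bash
python3 -c "
from h import *
st()"
```

```text
t 15.1 rf mm [-108.2  397.9   66.7] yaw 4.41 tilt 0.16 F [0.9 1.1 0.5] gap 0.851 q6 0.17
```

{"op": "servo_tool", "data": {"increments": [[[0,0,2],0],[[0,0,1.5],0],[[0,0,1.0],0],[[0,0,0],0]]}}

```text
time: 15.6
position: [0.4817, 0.2232, 0.0193]
orientation: [[0.997, 0.077, -0.001], [0.077, -0.997, -0.0], [-0.001, 0.0, -1.0]]
contact_force: [0.4, -0.5, -0.1]
finger_gap: 0.853
```

{"op": "servo_tool", "data": {"increments": [[[0,0,0],0],[[0,0,0],0],[[0,0,0],0],[[0,0,0],0],[[0,0,0],0]], "fingers": 1}}

```text
time: 16.23
position: [0.4831, 0.2236, 0.021]
orientation: [[0.997, 0.077, 0.002], [0.077, -0.997, 0.001], [0.002, -0.0, -1.0]]
contact_force: [-0.9, 0.4, 5.9]
finger_gap: 0.61
```

```bash
python3 -c "
from h import *
st()
c=cam('side','side6')
x=c['pixels'][200:350,240:480];cv2.imwrite('pics/side6c.png',cv2.resize(x,None,fx=3,fy=3)[:,:,::-1])"
```

```text
t 16.23 rf mm [-108.4  397.9   21. ] yaw 4.41 tilt 0.12 F [-0.9  0.4  5.9] gap 0.61 q6 0.17
```

View pics/side6c.png

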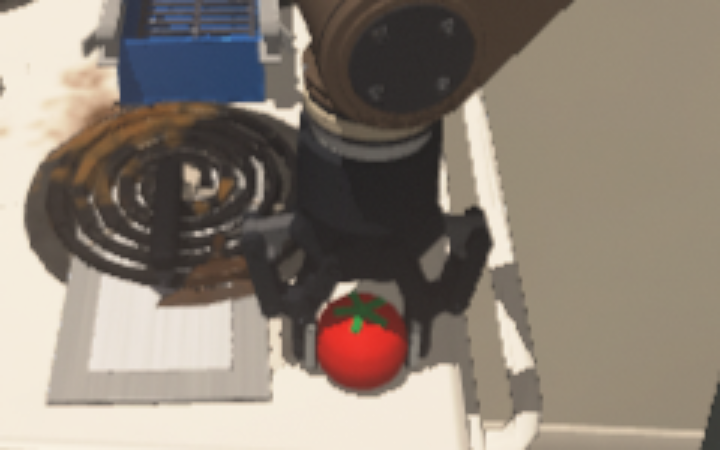

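{"op": "servo_tool", "data": {"increments": [[[0,0,-0.5],0],[[0,0,-1],0],[[0,0,-1.5],0],[[0,0,-2],0],[[0,0,-2],0],[[0,0,0],0],[[0,0,0],0]]}}

```text
time: 17.15
position: [0.4818, 0.2232, 0.0896]
orientation: [[0.997, 0.077, -0.0], [0.077, -0.997, -0.0], [-0.0, 0.0, -1.0]]
contact_force: [-0.3, 0.1, -1.5]
finger_gap: 0.607
```

```bash
python3 -c "
from h import *
st()
c=cam('side','side7')
x=c['pixels'][180:350,240:480];cv2.imwrite('pics/side7c.png',cv2.resize(x,None,fx=3,fy=3)[:,:,::-1])
P=cloud(c)
for ce,s,m in reds(c):
  q=rf(P[m])*1000;print(ce,s,q.min(0),q.max(0),np.median(q,0))
"
```

```text
t 17.15 rf mm [-109.7  397.6   89.6] yaw 4.41 tilt 0.03 F [-0.3  0.1 -1.5] gap 0.607 q6 0.17
[361.98721228 283.57161125] [347 268  32  32 782] [-134.75748139  387.09189798   78.29669231] [-48.56775816 861.71732532 521.07540833] [-107.40883658  414.64970754  105.27748658]
```

View pics/side7c.png

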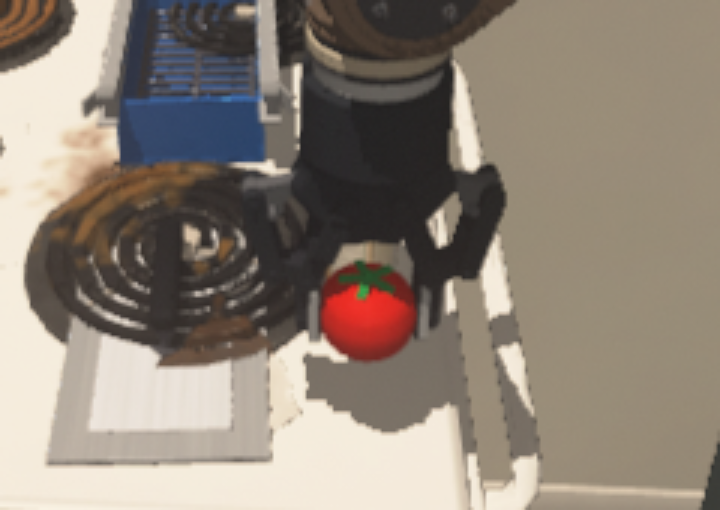

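Tomato 1 is held with its star upright. I'll turn the jaws to run along the rails, so the wide linkage stays clear of the lips, and carry it over.

{"op": "servo_tool", "data": {"increments": [[[0,0,-1],0.175],[[0,0,-1],0.175],[[0,0,-1],0.175],[[0,0,-1],0.175],[[0,0,-1],0.175],[[0,0,-1],0.175],[[0,0,-1],0.175],[[0,0,-1],0.175],[[0,0,0],0.175],[[0,0,0],0]]}}

```text
time: 18.45
position: [0.4816, 0.2232, 0.1688]
orientation: [[0.075, -0.997, -0.002], [-0.997, -0.075, -0.0], [0.0, 0.002, -1.0]]
contact_force: [0.5, -1.4, -0.6]
finger_gap: 0.61
```

```bash
python3 -c "
from h import *
st()"
```

```text
t 18.45 rf mm [-110.   397.6  168.8] yaw -85.72 tilt 0.12 F [ 0.5 -1.4 -0.6] gap 0.61 q6 1.74
```

{"op": "servo_tool", "data": {"increments": [[[2.5,-0.5,0],0],[[3.8,-0.75,0],0],[[3.8,-0.75,0],0],[[3.8,-0.75,0],0],[[3.8,-0.75,0],0],[[3.8,-0.75,0],0],[[3.8,-0.75,0],0],[[3.8,-0.75,0],0],[[3.8,-0.75,0],0],[[3.8,-0.75,0],0]]}}

```text
time: 19.7
position: [0.5809, -0.1385, 0.1687]
orientation: [[0.076, -0.997, -0.002], [-0.997, -0.076, 0.001], [-0.001, 0.002, -1.0]]
contact_force: [0.4, 0.0, -1.1]
finger_gap: 0.604
```

{"op": "servo_tool", "data": {"increments": [[[3.5,-0.75,0],0],[[3.0,-0.5,0],0],[[2.0,-0.3,0],0],[[0.6,-0.2,0],0],[[0,0,0],0],[[0,0,0],0]]}}

```text
time: 20.45
position: [0.6051, -0.2258, 0.1697]
orientation: [[0.074, -0.997, -0.0], [-0.997, -0.074, 0.001], [-0.001, 0.0, -1.0]]
contact_force: [-0.6, 0.8, -0.2]
finger_gap: 0.606
```

```bash
python3 -c "
from h import *
st()"
```

```text
t 20.45 rf mm [-20.1 -59.3 169.7] yaw -85.75 tilt 0.04 F [-0.6  0.8 -0.2] gap 0.606 q6 0.98
```

{"op": "servo_tool", "data": {"increments": [[[0,0,2],0],[[0,0,3],0],[[0,0,2.5],0],[[0,0,2],0],[[0,0,1.5],0],[[0,0,1],0],[[0,0,0.5],0],[[0,0,0],0]]}}

```text
time: 21.45
position: [0.6054, -0.227, 0.045]
orientation: [[0.073, -0.997, 0.0], [-0.997, -0.073, -0.0], [0.0, -0.0, -1.0]]
contact_force: [0.2, 0.4, -1.0]
finger_gap: 0.609
```

{"op": "servo_tool", "data": {"increments": [[[0,0,0.4],0],[[0,0,0.3],0],[[0,0,0],0],[[0,0,0],0]]}}

```text
time: 21.95
position: [0.6053, -0.2269, 0.0379]
orientation: [[0.073, -0.997, 0.0], [-0.997, -0.073, -0.0], [0.0, -0.0, -1.0]]
contact_force: [-0.1, -0.2, -1.3]
finger_gap: 0.61
```

{"op": "servo_tool", "data": {"increments": [[[0,0,0.1],0],[[0,0,0],0]]}}

```text
time: 22.2
position: [0.6052, -0.2269, 0.0368]
orientation: [[0.073, -0.997, -0.0], [-0.997, -0.073, 0.0], [-0.0, 0.0, -1.0]]
contact_force: [-0.5, 0.4, -1.6]
finger_gap: 0.607
```

```bash
python3 -c "
from h import *
st()
c=cam('side','side8')
x=c['pixels'][80:280,200:440];cv2.imwrite('pics/side8c.png',cv2.resize(x,None,fx=3,fy=3)[:,:,::-1])"
```

```text
t 22.2 rf mm [-20.1 -60.4  36.8] yaw -85.83 tilt 0.01 F [-0.5  0.4 -1.6] gap 0.607 q6 0.98
```

View pics/side8c.png

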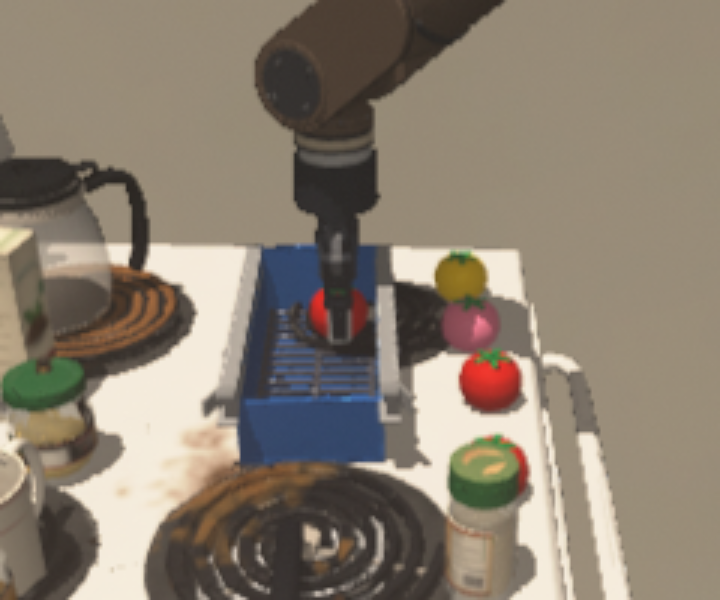

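The tomato is inside the roaster near its closed end. Lowering it in fine steps until contact.

{"op": "servo_tool", "data": {"increments": [[[0,0,0.15],0],[[0,0,0.1],0],[[0,0,0],0]]}}

```text
time: 22.62
position: [0.6051, -0.2268, 0.0341]
orientation: [[0.073, -0.997, -0.0], [-0.997, -0.073, 0.0], [-0.0, 0.0, -1.0]]
contact_force: [-0.2, -0.9, -0.6]
finger_gap: 0.609
```

{"op": "servo_tool", "data": {"increments": [[[0,0,0.1],0],[[0,0,0],0]]}}

```text
time: 22.88
position: [0.6052, -0.2269, 0.0332]
orientation: [[0.073, -0.997, -0.0], [-0.997, -0.073, 0.0], [-0.0, 0.0, -1.0]]
contact_force: [-0.2, -0.1, -1.1]
finger_gap: 0.604
```

{"op": "servo_tool", "data": {"increments": [[[0,0,0.05],0],[[0,0,0],0]]}}

```text
time: 23.12
position: [0.6052, -0.2269, 0.0328]
orientation: [[0.073, -0.997, -0.0], [-0.997, -0.073, 0.0], [-0.0, 0.0, -1.0]]
contact_force: [-0.7, 0.5, -1.3]
finger_gap: 0.605
```

{"op": "servo_tool", "data": {"increments": [[[0,0,0.1],0],[[0,0,0],0]]}}

```text
time: 23.38
position: [0.6051, -0.2269, 0.0317]
orientation: [[0.073, -0.997, -0.0], [-0.997, -0.073, 0.0], [-0.0, 0.0, -1.0]]
contact_force: [0.3, 0.8, -1.4]
finger_gap: 0.606
```

{"op": "servo_tool", "data": {"increments": [[[0,0,0.06],0],[[0,0,0],0]]}}

```text
time: 23.62
position: [0.6052, -0.2269, 0.0311]
orientation: [[0.073, -0.997, -0.0], [-0.997, -0.073, 0.0], [-0.0, 0.0, -1.0]]
contact_force: [-0.7, -0.9, -0.9]
finger_gap: 0.609
```

{"op": "servo_tool", "data": {"increments": [[[0,0,0.05],0],[[0,0,0],0]]}}

```text
time: 23.88
position: [0.6053, -0.227, 0.0311]
orientation: [[0.073, -0.997, 0.0], [-0.997, -0.073, -0.0], [0.0, -0.0, -1.0]]
contact_force: [-0.8, 0.7, 1.2]
finger_gap: 0.601
```

{"op": "servo_tool", "data": {"increments": [[[0,0,0],0],[[0,0,0],0],[[0,0,0],0],[[0,0,-0.5],0],[[0,0,-1.5],0],[[0,0,-3],0],[[0,0,-4],0],[[0,0,-4],0],[[0,0,-2],0]], "fingers": 0.28}}

```text
time: 25.0
position: [0.6065, -0.2276, 0.1851]
orientation: [[0.073, -0.997, 0.005], [-0.997, -0.073, -0.003], [0.003, -0.005, -1.0]]
contact_force: [-0.5, -0.1, -0.7]
finger_gap: 0.72
```

```bash
python3 -c "
from h import *
st()
c=cam('side','side9')
x=c['pixels'][80:280,200:440];cv2.imwrite('pics/side9c.png',cv2.resize(x,None,fx=3,fy=3)[:,:,::-1])"
```

```text
t 25.0 rf mm [-18.8 -61.1 185.1] yaw -85.83 tilt 0.34 F [-0.5 -0.1 -0.7] gap 0.72 q6 0.98
```

View pics/side9c.png

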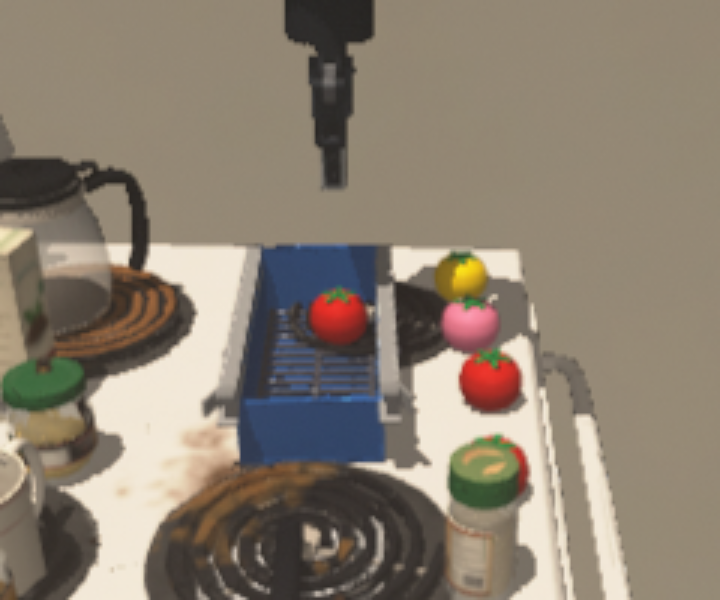

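Tomato 1 stands upright on the rack. Next is tomato 3, with the same jaw direction since its neighbours are far enough away.

{"op": "servo_tool", "data": {"increments": [[[-2,2.6,0],0],[[-3,3.7,0],0],[[-3,3.7,0],0],[[-2.3,3,0],0],[[0,0,2],0],[[0,0,3],0],[[0,0,3],0],[[0,0,2],0],[[0,0,0],0],[[0,0,0],0]], "fingers": 0.15}}

```text
time: 26.3
position: [0.4682, -0.1337, 0.081]
orientation: [[0.073, -0.997, 0.0], [-0.997, -0.073, -0.0], [0.0, -0.0, -1.0]]
contact_force: [0.6, 0.4, -0.1]
finger_gap: 0.851
```

```bash
python3 -c "
from h import *
st()
c=cam('side','side10');P=cloud(c)
x=c['pixels'][150:280,280:440];cv2.imwrite('pics/side10c.png',cv2.resize(x,None,fx=4,fy=4)[:,:,::-1])"
```

```text
t 26.3 rf mm [-149.7   42.7   81. ] yaw -85.83 tilt 0.02 F [ 0.6  0.4 -0.1] gap 0.851 q6 1.01
```

View pics/side10c.png

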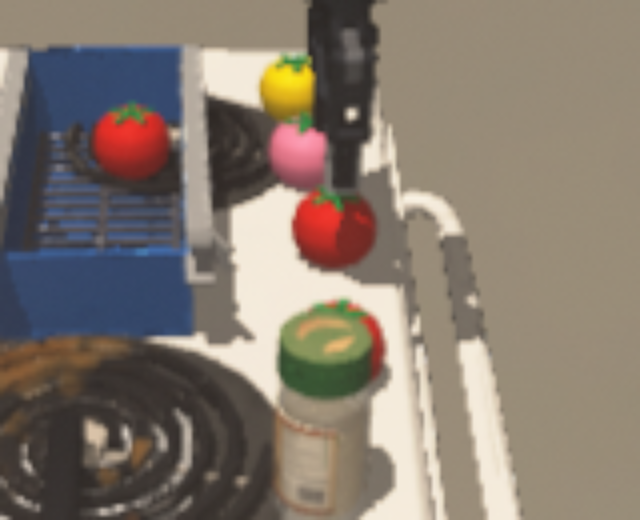

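The gripper is centred above tomato 3. Only its far finger lines up in front of the pink one, and it is clear of it. Descending and grasping.

{"op": "servo_tool", "data": {"increments": [[[0,0,2],0],[[0,0,2],0],[[0,0,1.4],0],[[0,0,0.6],0],[[0,0,0],0]]}}

```text
time: 26.98
position: [0.4682, -0.1337, 0.0208]
orientation: [[0.073, -0.997, 0.0], [-0.997, -0.073, -0.0], [0.0, -0.0, -1.0]]
contact_force: [-0.1, 0.1, 0.3]
finger_gap: 0.854
```

{"op": "servo_tool", "data": {"increments": [[[0,0,0],0],[[0,0,0],0],[[0,0,0],0],[[0,0,0],0],[[0,0,0],0]], "fingers": 1}}

```text
time: 27.6
position: [0.469, -0.1341, 0.022]
orientation: [[0.073, -0.997, 0.002], [-0.997, -0.073, -0.001], [0.001, -0.002, -1.0]]
contact_force: [-0.9, 1.3, 5.3]
finger_gap: 0.606
```

{"op": "servo_tool", "data": {"increments": [[[0,0,-0.5],0],[[0,0,-1],0],[[0,0,-2],0],[[0,0,-3],0],[[0,0,-4],0],[[0,0,-3],0],[[0,0,-1.5],0],[[0,0,0],0],[[0,0,0],0]]}}

```text
time: 28.72
position: [0.4671, -0.1332, 0.1691]
orientation: [[0.073, -0.997, -0.003], [-0.997, -0.073, 0.001], [-0.002, 0.003, -1.0]]
contact_force: [0.4, -0.0, -2.1]
finger_gap: 0.605
```

```bash
python3 -c "
from h import *
st()"
```

```text
t 28.73 rf mm [-150.8   43.3  169.1] yaw -85.83 tilt 0.17 F [ 0.4 -0.  -2.1] gap 0.605 q6 1.01
```

{"op": "servo_tool", "data": {"increments": [[[0.5,-2,0],0],[[0.8,-3.5,0],0],[[0.8,-3.5,0],0],[[0.7,-3.5,0],0],[[0.6,-3,0],0],[[0.4,-1.5,0],0],[[0,0,0],0],[[0,0,0],0]]}}

```text
time: 29.72
position: [0.6392, -0.1588, 0.1691]
orientation: [[0.073, -0.997, -0.003], [-0.997, -0.073, 0.001], [-0.001, 0.003, -1.0]]
contact_force: [-0.5, -0.7, -2.0]
finger_gap: 0.607
```

```bash
python3 -c "
from h import *
st()"
```

```text
t 29.73 rf mm [ 18.9   5.  169.1] yaw -85.83 tilt 0.19 F [-0.5 -0.7 -2. ] gap 0.607 q6 1.1
```

{"op": "servo_tool", "data": {"increments": [[[0,0,2],0],[[0,0,3],0],[[0,0,2.5],0],[[0,0,2],0],[[0,0,1.5],0],[[0,0,1],0],[[0,0,0.7],0],[[0,0,0.5],0],[[0,0,0.2],0],[[0,0,0],0]]}}

```text
time: 30.98
position: [0.6406, -0.1592, 0.037]
orientation: [[0.073, -0.997, 0.0], [-0.997, -0.073, -0.0], [0.0, -0.0, -1.0]]
contact_force: [-0.2, 0.7, -1.2]
finger_gap: 0.606
```

{"op": "servo_tool", "data": {"increments": [[[0,0,0.1],0],[[0,0,0.1],0],[[0,0,0],0]]}}

```text
time: 31.35
position: [0.6404, -0.1592, 0.0347]
orientation: [[0.073, -0.997, -0.0], [-0.997, -0.073, -0.0], [0.0, 0.0, -1.0]]
contact_force: [1.0, 0.6, -1.5]
finger_gap: 0.604
```

```bash
python3 -c "
from h import *
st()
c=cam('side','side11')
x=c['pixels'][80:280,200:440];cv2.imwrite('pics/side11c.png',cv2.resize(x,None,fx=3,fy=3)[:,:,::-1])"
```

```text
t 31.35 rf mm [20.   4.6 34.7] yaw -85.83 tilt 0.0 F [ 1.   0.6 -1.5] gap 0.604 q6 1.1
```

View pics/side11c.png

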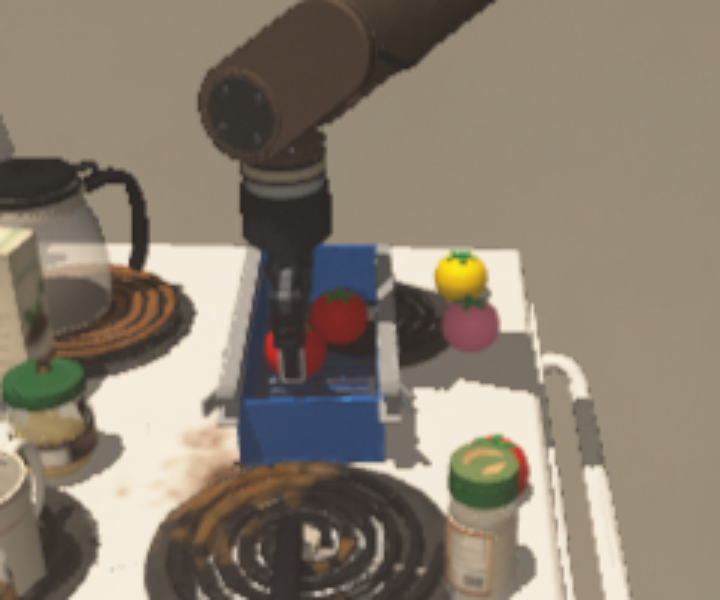

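Tomato 3 is just above the rack, beside tomato 1. Lowering it to contact.

{"op": "servo_tool", "data": {"increments": [[[0,0,0.1],0],[[0,0,0.08],0],[[0,0,0],0]]}}

```text
time: 31.78
position: [0.6403, -0.1591, 0.0328]
orientation: [[0.073, -0.997, -0.0], [-0.997, -0.073, 0.0], [-0.0, 0.0, -1.0]]
contact_force: [-0.0, 1.0, -1.7]
finger_gap: 0.604
```

{"op": "servo_tool", "data": {"increments": [[[0,0,0.06],0],[[0,0,0],0]]}}

```text
time: 32.02
position: [0.6404, -0.1592, 0.0323]
orientation: [[0.073, -0.997, -0.0], [-0.997, -0.073, 0.0], [-0.0, 0.0, -1.0]]
contact_force: [0.7, 0.7, -0.9]
finger_gap: 0.608
```

{"op": "servo_tool", "data": {"increments": [[[0,0,0.05],0],[[0,0,0],0]]}}

```text
time: 32.28
position: [0.6405, -0.1592, 0.0321]
orientation: [[0.073, -0.997, 0.0], [-0.997, -0.073, -0.0], [0.0, -0.0, -1.0]]
contact_force: [-1.0, -0.0, -0.0]
finger_gap: 0.608
```

Contact, since the weight has come off the wrist. Releasing, then rising.

{"op": "servo_tool", "data": {"increments": [[[0,0,0],0],[[0,0,0],0],[[0,0,0],0],[[0,0,-0.5],0],[[0,0,-1.5],0],[[0,0,-3],0],[[0,0,-4],0],[[0,0,-4],0],[[0,0,-2],0]], "fingers": 0.28}}

```text
time: 33.4
position: [0.6417, -0.1597, 0.1863]
orientation: [[0.073, -0.997, 0.006], [-0.997, -0.073, -0.002], [0.003, -0.005, -1.0]]
contact_force: [0.9, -0.0, 0.9]
finger_gap: 0.719
```

{"op": "servo_tool", "data": {"increments": [[[0,0,0],-0.175],[[0,0,0],-0.175],[[0,0,0],-0.175],[[0,0,0],-0.175],[[0,0,0],-0.175],[[0,0,0],-0.175],[[0,0,0],-0.175],[[0,0,0],-0.175],[[0,0,0],-0.175],[[0,0,0],0]], "fingers": 0.15}}

```text
time: 34.65
position: [0.64, -0.1591, 0.1814]
orientation: [[0.997, 0.075, -0.001], [0.075, -0.997, 0.0], [-0.001, -0.0, -1.0]]
contact_force: [0.9, 0.8, 1.1]
finger_gap: 0.85
```

```bash
python3 -c "
from h import *
st()
c=cam('side','side12')
x=c['pixels'][80:350,200:440];cv2.imwrite('pics/side12c.png',cv2.resize(x,None,fx=2.2,fy=2.2)[:,:,::-1])"
```

```text
t 34.65 rf mm [ 19.7   4.7 181.4] yaw 4.3 tilt 0.06 F [0.9 0.8 1.1] gap 0.85 q6 -0.47
```

View pics/side12c.png

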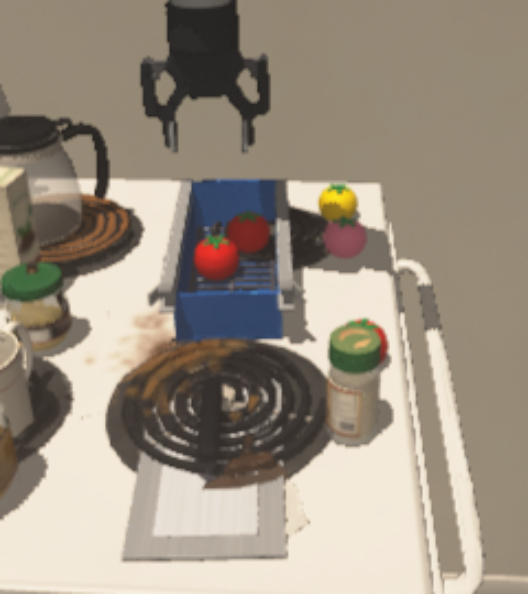

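Two tomatoes stand in the roaster. Moving to tomato 2 with the jaws across, clear of the jar.

{"op": "servo_tool", "data": {"increments": [[[-2.4,-2.5,0],0],[[-3.5,-3.7,0],0],[[-3.5,-3.7,0],0],[[-3.5,-3.7,0],0],[[-3,-3.25,0],0],[[0,0,2],0],[[0,0,3],0],[[0,0,3],0],[[0,0,2],0],[[0,0,0],0]]}}

```text
time: 35.95
position: [0.4674, -0.0031, 0.0802]
orientation: [[0.997, 0.075, -0.004], [0.075, -0.997, 0.001], [-0.004, -0.001, -1.0]]
contact_force: [0.3, -0.2, 1.7]
finger_gap: 0.848
```

{"op": "servo_tool", "data": {"increments": [[[0,0,0],0],[[0,0,0],0]]}}

```text
time: 36.2
position: [0.4698, -0.0036, 0.0831]
orientation: [[0.997, 0.076, 0.002], [0.076, -0.997, -0.001], [0.002, 0.001, -1.0]]
contact_force: [0.2, -0.0, 0.6]
finger_gap: 0.851
```

```bash
python3 -c "
from h import *
st()
c=cam('side','side13');P=cloud(c)
x=c['pixels'][150:300,280:440];cv2.imwrite('pics/side13c.png',cv2.resize(x,None,fx=4,fy=4)[:,:,::-1])
c=cam('top');P=cloud(c);
for ce,s,m in reds(c): print(ce,s,(rf(np.median(P[m],0))*1000).round(1))"
```

```text
t 36.2 rf mm [-138.5  172.3   83.1] yaw 4.38 tilt 0.14 F [ 0.2 -0.   0.6] gap 0.851 q6 -0.3
[360.01644737 176.75657895] [351 167  19  20 304] [16.6  6.4 51.1]
[388.22884013 189.1661442 ] [378 179  21  21 319] [-20.3 -57.4  51. ]
```

View pics/side13c.png

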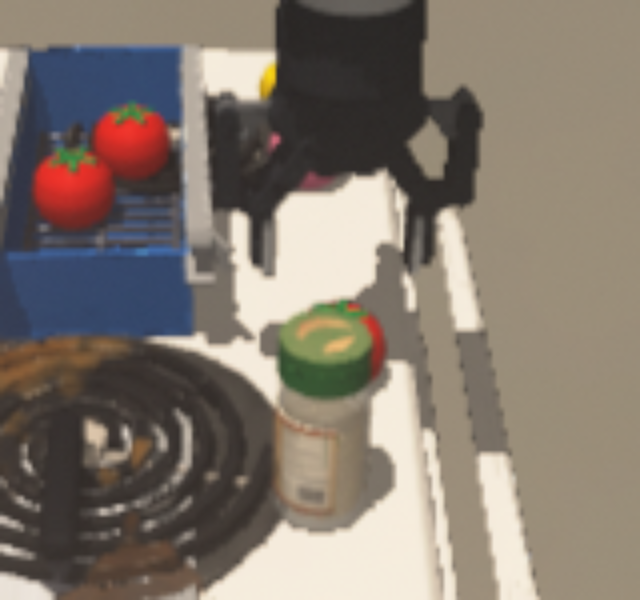

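Both placed tomatoes read upright (tops at z ≈ 51 to 54 mm). To keep the linkage clear of the roaster's flared lead-in, I'm turning 20° before descending.

{"op": "servo_tool", "data": {"increments": [[[0,0,0],-0.175],[[0,0,0],-0.175],[[0,0,0],0],[[0,0,2],0],[[0,0,2],0],[[0,0,1.4],0],[[0,0,0.6],0],[[0,0,0],0]]}}

```text
time: 37.3
position: [0.4689, -0.0034, 0.0217]
orientation: [[0.911, 0.414, -0.0], [0.414, -0.911, 0.0], [-0.0, -0.0, -1.0]]
contact_force: [0.1, 0.2, 0.7]
finger_gap: 0.848
```

```bash
python3 -c "
from h import *
st()
c=cam('side','side14');P=cloud(c)
x=c['pixels'][150:300,280:440];cv2.imwrite('pics/side14c.png',cv2.resize(x,None,fx=4,fy=4)[:,:,::-1])"
```

```text
t 37.3 rf mm [-139.4  172.6   21.7] yaw 24.42 tilt 0.03 F [0.1 0.2 0.7] gap 0.848 q6 -0.65
```

View pics/side14c.png

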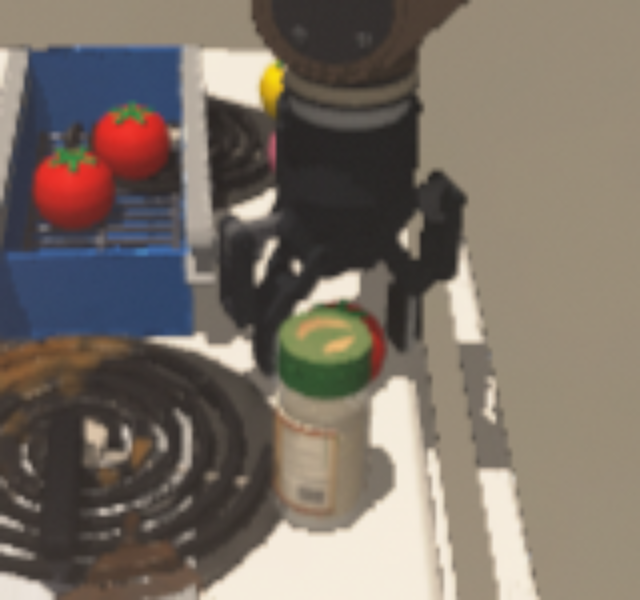

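The fingers sit on either side of tomato 2, and the jar is untouched. Closing and lifting.

{"op": "servo_tool", "data": {"increments": [[[0,0,0],0],[[0,0,0],0],[[0,0,0],0],[[0,0,0],0],[[0,0,0],0]], "fingers": 1}}

```text
time: 37.98
position: [0.4698, -0.0036, 0.0231]
orientation: [[0.91, 0.414, 0.002], [0.414, -0.91, -0.0], [0.001, 0.001, -1.0]]
contact_force: [-1.4, 0.5, 6.4]
finger_gap: 0.608
```

{"op": "servo_tool", "data": {"increments": [[[0,0,-0.5],0],[[0,0,-1],0],[[0,0,-2],0],[[0,0,-3],0],[[0,0,-4],0],[[0,0,-3],0],[[0,0,-1.5],0],[[0,0,0],0],[[0,0,0],0]]}}

```text
time: 39.1
position: [0.4679, -0.0032, 0.1703]
orientation: [[0.91, 0.414, -0.003], [0.414, -0.91, 0.001], [-0.002, -0.002, -1.0]]
contact_force: [0.7, 0.6, -1.1]
finger_gap: 0.607
```

{"op": "servo_tool", "data": {"increments": [[[0,0,0],0.174],[[0,0,0],0.174],[[0,0,0],0.174],[[0,0,0],0.174],[[0,0,0],0.174],[[0,0,0],0.174],[[0,0,0],0.174],[[0,0,0],0.174],[[0,0,0],0.174],[[0,0,0],0.174]]}}

```text
time: 40.35
position: [0.4678, -0.0032, 0.1698]
orientation: [[0.249, -0.968, -0.004], [-0.968, -0.249, 0.001], [-0.002, 0.003, -1.0]]
contact_force: [0.9, 0.1, -0.9]
finger_gap: 0.61
```

{"op": "servo_tool", "data": {"increments": [[[0,0,0],0.183],[[0,0,0],0],[[0,0,0],0]]}}

```text
time: 40.72
position: [0.4684, -0.0033, 0.1708]
orientation: [[0.077, -0.997, -0.002], [-0.997, -0.077, 0.0], [-0.001, 0.002, -1.0]]
contact_force: [1.0, 1.1, -1.6]
finger_gap: 0.606
```

```bash
python3 -c "
from h import *
st()"
```

```text
t 40.73 rf mm [-139.9  172.7  170.8] yaw -85.57 tilt 0.11 F [ 1.   1.1 -1.6] gap 0.606 q6 1.27
```

{"op": "servo_tool", "data": {"increments": [[[1.5,-2,0],0],[[2.5,-3,0],0],[[2.5,-3,0],0],[[2.3,-2.5,0],0],[[1.5,-1.5,0],0],[[0,0,0],0],[[0,0,0],0]]}}

```text
time: 41.6
position: [0.5955, -0.0966, 0.1711]
orientation: [[0.076, -0.997, -0.002], [-0.997, -0.076, 0.001], [-0.001, 0.002, -1.0]]
contact_force: [-1.0, -0.7, -1.5]
finger_gap: 0.607
```

{"op": "servo_tool", "data": {"increments": [[[0,0,2],0],[[0,0,3],0],[[0,0,2.5],0],[[0,0,2],0],[[0,0,1],0],[[0,0,0.5],0],[[0,0,0],0],[[0,0,0],0]]}}

```text
time: 42.6
position: [0.597, -0.0974, 0.0628]
orientation: [[0.075, -0.997, 0.002], [-0.997, -0.075, -0.001], [0.001, -0.002, -1.0]]
contact_force: [0.1, -0.6, -1.2]
finger_gap: 0.607
```

```bash
python3 -c "
from h import *
st()
c=cam('side','side15')
x=c['pixels'][80:280,200:440];cv2.imwrite('pics/side15c.png',cv2.resize(x,None,fx=3,fy=3)[:,:,::-1])"
```

```text
t 42.6 rf mm [-18.6  69.4  62.8] yaw -85.71 tilt 0.11 F [ 0.1 -0.6 -1.2] gap 0.607 q6 1.17
```

View pics/side15c.png

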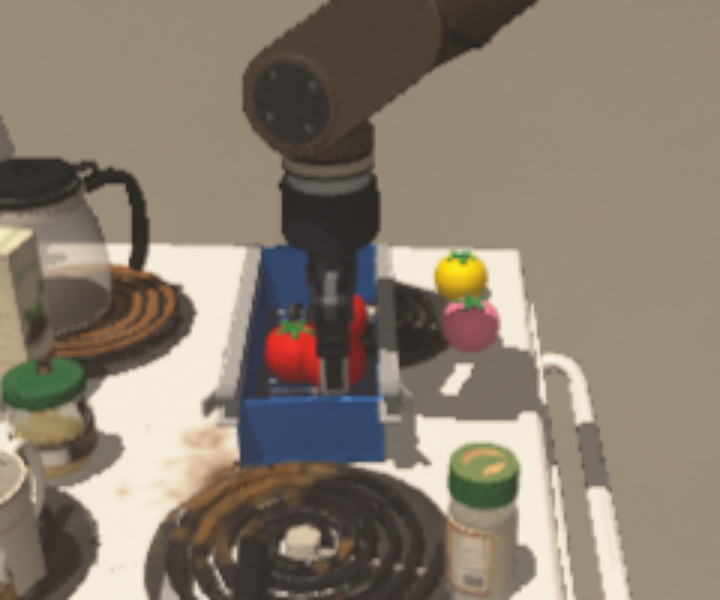

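Tomato 2 is over its place at (-19, 69). The lid handle now shows at crop (255,560), where it was at (287,545), so the lid has been knocked. Finishing the placing first.

{"op": "servo_tool", "data": {"increments": [[[0,0,1],0],[[0,0,0.8],0],[[0,0,0.5],0],[[0,0,0.3],0],[[0,0,0.1],0],[[0,0,0],0]]}}

```text
time: 43.4
position: [0.5964, -0.0972, 0.0349]
orientation: [[0.075, -0.997, 0.0], [-0.997, -0.075, -0.0], [0.0, -0.0, -1.0]]
contact_force: [0.1, -0.5, -1.3]
finger_gap: 0.608
```

{"op": "servo_tool", "data": {"increments": [[[0,0,0.05],0],[[0,0,0.05],0],[[0,0,0],0]]}}

```text
time: 43.78
position: [0.5963, -0.0972, 0.0339]
orientation: [[0.075, -0.997, 0.0], [-0.997, -0.075, 0.0], [0.0, -0.0, -1.0]]
contact_force: [0.2, -0.1, -0.9]
finger_gap: 0.6
```

{"op": "servo_tool", "data": {"increments": [[[0,0,0.05],0],[[0,0,0],0]]}}

```text
time: 44.02
position: [0.5962, -0.0971, 0.0333]
orientation: [[0.075, -0.997, -0.0], [-0.997, -0.075, -0.0], [0.0, 0.0, -1.0]]
contact_force: [0.2, 0.9, -2.0]
finger_gap: 0.609
```

{"op": "servo_tool", "data": {"increments": [[[0,0,0.05],0],[[0,0,0],0],[[0,0,0],0]]}}

```text
time: 44.4
position: [0.5963, -0.0972, 0.0332]
orientation: [[0.075, -0.997, -0.0], [-0.997, -0.075, -0.0], [0.0, 0.0, -1.0]]
contact_force: [-0.8, -0.1, 2.0]
finger_gap: 0.605
```

{"op": "servo_tool", "data": {"increments": [[[0,0,0.05],0],[[0,0,0],0],[[0,0,0],0]]}}

```text
time: 44.78
position: [0.5964, -0.0972, 0.0332]
orientation: [[0.075, -0.997, -0.0], [-0.997, -0.075, 0.0], [-0.0, 0.0, -1.0]]
contact_force: [-3.7, 1.7, 4.9]
finger_gap: 0.605
```

{"op": "servo_tool", "data": {"increments": [[[0,0,-0.05],0],[[0,0,0],0],[[0,0,0],0],[[0,0,0],0],[[0,0,-0.5],0],[[0,0,-1.5],0],[[0,0,-3],0],[[0,0,-4],0],[[0,0,-4],0],[[0,0,-4],0]], "fingers": 0.28}}

```text
time: 46.02
position: [0.5963, -0.0971, 0.2056]
orientation: [[0.075, -0.997, 0.002], [-0.997, -0.075, -0.001], [0.001, -0.002, -1.0]]
contact_force: [-0.3, -1.0, -0.5]
finger_gap: 0.722
```

{"op": "servo_tool", "data": {"increments": [[[0,0,0],-0.175],[[0,0,0],-0.175],[[0,0,0],-0.175],[[0,0,0],-0.175],[[0,0,0],-0.175],[[0,0,0],-0.175],[[0,0,0],-0.175],[[0,0,0],-0.175],[[0,0,0],-0.172],[[0,0,0],0]]}}

```text
time: 47.28
position: [0.5964, -0.0972, 0.2041]
orientation: [[0.997, 0.074, 0.001], [0.074, -0.997, -0.0], [0.001, 0.001, -1.0]]
contact_force: [-0.7, 0.3, 0.3]
finger_gap: 0.722
```

```bash
python3 -c "
from h import *
st()
c=cam('top','top16')
c=cam('side','side16')"
```

```text
t 47.27 rf mm [-19.2  69.6 204.1] yaw 4.24 tilt 0.09 F [-0.7  0.3  0.3] gap 0.722 q6 -0.4
```

View pics/top16.png

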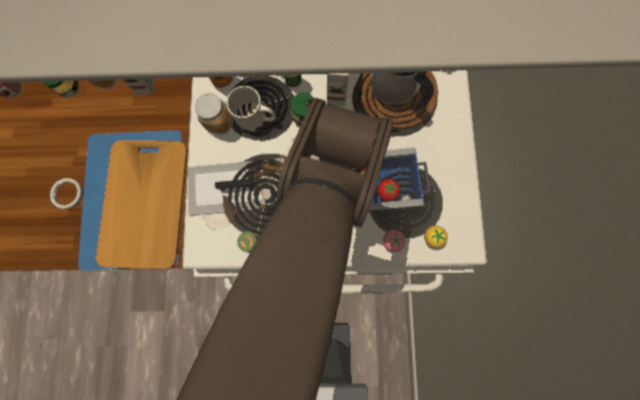

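View pics/side16.png

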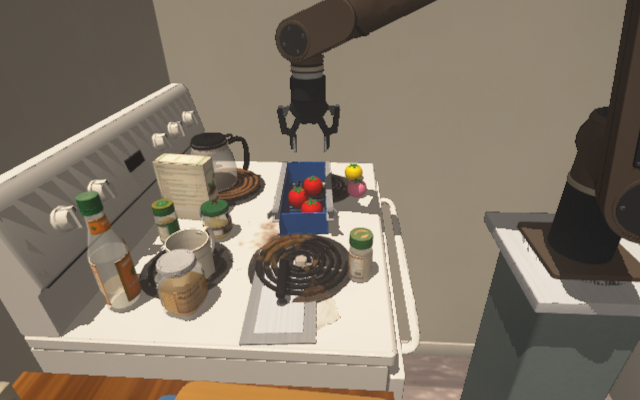

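All three tomatoes stand upright in the roaster. The lid has been knocked toward +y, and its handle is now around (238,184) in the top view. Measuring it.

```bash
cat > m.py <<'E'
from h import *
c=cam('top');P=cloud(c);Z=P[...,2]
b=(Z>.027)&(Z<.05)&(P[...,0]>.55)&(P[...,0]<.72)&(P[...,1]>.05)&(P[...,1]<.32)
n,l,s,ce=cv2.connectedComponentsWithStats(b.astype(np.uint8))
for i in range(1,n):
    if s[i,4]>40:
        q=P[l==i];print('top',s[i],rect(q),np.median(q[:,2]))
        r=rect(q);print('rf',rf(np.array([*np.array(r[0])/1000,.04])))
d=cam('side');Q=cloud(d);Z=Q[...,2]
b=(Z>.027)&(Z<.05)&(Q[...,0]>.55)&(Q[...,0]<.72)&(Q[...,1]>.05)&(Q[...,1]<.32)
n,l,s,ce=cv2.connectedComponentsWithStats(b.astype(np.uint8))
for i in range(1,n):
    if s[i,4]>40:
        q=Q[l==i];print('side',s[i],rect(q[q[:,2]>.034]),np.median(q[:,2]))
# lid sheet edge from depth .003-.009
b=(P[...,2]>.0025)&(P[...,2]<.009)&(P[...,0]>.5)&(P[...,0]<.75)&(P[...,1]>.17)&(P[...,1]<.32)
b=cv2.morphologyEx(b.astype(np.uint8),cv2.MORPH_OPEN,np.ones((3,3)))
q=P[b>0];print('sheet',rect(q),q[:,:2].min(0),q[:,:2].max(0))
x=c['pixels'][140:270,170:330];cv2.imwrite('pics/lidtop.png',cv2.resize(x,None,fx=4.5,fy=4.5,interpolation=cv2.INTER_CUBIC)[:,:,::-1])
E
python3 m.py
```

```text
top [215 179  39  11 293] ((629.8916625976562, 152.47088623046875), (18.83314323425293, 94.18331909179688), 4.596096992492676) 0.039895188859165216
rf [0.0327085  0.31611617 0.04      ]
side [276 259  13  39 365] ((629.8187866210938, 154.8897705078125), (17.741535186767578, 96.8357162475586), 4.350587844848633) 0.04119084431758345
sheet ((623.9666137695312, 224.21759033203125), (129.6349334716797, 110.78770446777344), 2.397315740585327) [0.55753164 0.17030443] [0.69054135 0.28174344]
```

View pics/lidtop.png

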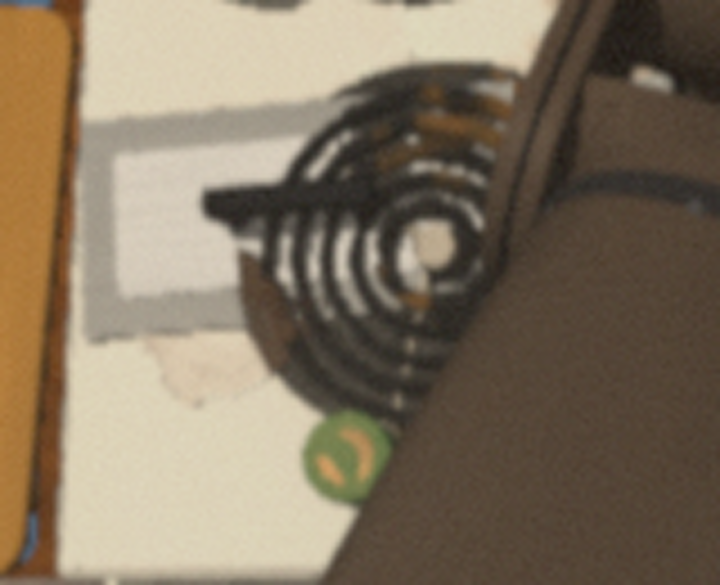

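The handle is at world (0.630, 0.154), top at 40 mm and yaw about 4.4°, and the two views agree within about 2 mm. The lid is flat and only shifted. Going to it.

{"op": "servo_tool", "data": {"increments": [[[0.6,-2.5,0],0],[[0.8,-4,0],0],[[0.8,-4,0],0],[[0.8,-4,0],0],[[0.8,-4,0],0],[[0.8,-3.5,0],0],[[0.6,-2.7,0],0],[[0,0,2],0],[[0,0,3],0],[[0,0,0],0]]}}

```text
time: 48.72
position: [0.6267, 0.152, 0.1483]
orientation: [[0.997, 0.075, -0.008], [0.075, -0.997, -0.001], [-0.008, 0.0, -1.0]]
contact_force: [0.5, 0.5, -0.7]
finger_gap: 0.721
```

{"op": "servo_tool", "data": {"increments": [[[0,0,3],0],[[0,0,2.5],0],[[0,0,0],0],[[0,0,0],0]]}}

```text
time: 49.22
position: [0.6303, 0.1527, 0.0994]
orientation: [[0.997, 0.075, 0.002], [0.075, -0.997, 0.0], [0.002, 0.0, -1.0]]
contact_force: [0.0, -0.3, 0.2]
finger_gap: 0.722
```

```bash
python3 -c "
from h import *
st()
c=cam('side','side17')
x=c['pixels'][180:350,180:420];cv2.imwrite('pics/side17c.png',cv2.resize(x,None,fx=3,fy=3)[:,:,::-1])"
```

```text
t 49.23 rf mm [ 33.2 316.3  99.4] yaw 4.31 tilt 0.13 F [ 0.  -0.3  0.2] gap 0.722 q6 0.01
```

View pics/side17c.png

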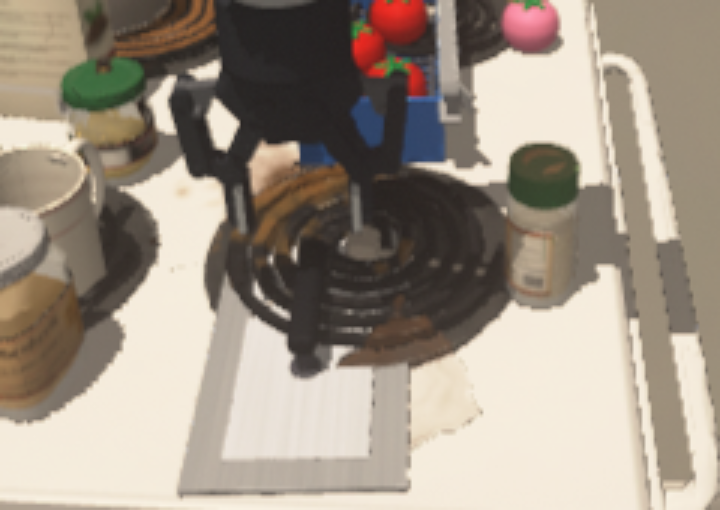

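The fingers are over both sides of the handle. Descending and gripping.

{"op": "servo_tool", "data": {"increments": [[[0,0,2],0],[[0,0,2],0],[[0,0,1.5],0],[[0,0,0.8],0],[[0,0,0],0],[[0,0,0],0]]}}

```text
time: 50.02
position: [0.6299, 0.1532, 0.0354]
orientation: [[0.997, 0.076, 0.001], [0.076, -0.997, 0.0], [0.001, -0.0, -1.0]]
contact_force: [-0.1, -0.4, 0.0]
finger_gap: 0.719
```

{"op": "servo_tool", "data": {"increments": [[[0,0,0],0],[[0,0,0],0],[[0,0,0],0],[[0,0,0],0],[[0,0,0],0],[[0,0,0],0],[[0,0,0],0]], "fingers": 1}}

```text
time: 50.9
position: [0.6298, 0.1531, 0.0356]
orientation: [[0.997, 0.076, 0.001], [0.076, -0.997, 0.0], [0.001, 0.0, -1.0]]
contact_force: [-1.7, 0.1, 4.7]
finger_gap: 0.197
```

```bash
python3 -c "
from h import *
st()"
```

```text
t 50.9 rf mm [ 32.7 316.8  35.6] yaw 4.36 tilt 0.05 F [-1.7  0.1  4.7] gap 0.197 q6 0.01
```

{"op": "servo_tool", "data": {"increments": [[[0,0,-0.5],0],[[0,0,-1.5],0],[[0,0,-2],0],[[0,0,-1.5],0],[[0,0,-0.8],0],[[-1,0,0],0],[[-1.2,0,0],0],[[-1.1,0,0],0],[[0,0,0],0],[[0,0,0],0]]}}

```text
time: 52.15
position: [0.5965, 0.1506, 0.0978]
orientation: [[0.997, 0.076, 0.0], [0.076, -0.997, 0.0], [0.0, 0.0, -1.0]]
contact_force: [0.9, -0.1, -2.8]
finger_gap: 0.196
```

```bash
cat > m2.py <<'E'
from h import *
st()
c=cam('side','lid_'+str(int(manip.get_state()['time']*10)));Q=cloud(c)
r=rf(Q); Z=r[...,2]
b=(Z>.055)&(Z<.075)&(abs(r[...,0])<.1)&(r[...,1]>.1)&(r[...,1]<.47)
b=cv2.morphologyEx(b.astype(np.uint8),cv2.MORPH_OPEN,np.ones((3,3)))
q=r[b>0];k=q[:,1]>.25
for lo in np.arange(.22,.46,.03):
    k=(q[:,1]>lo)&(q[:,1]<lo+.03)
    if k.sum()>10: print(round(lo,2),np.percentile(q[k,0],[1,99]).round(4),np.median(q[k,2]).round(4))
print('Ymax',q[:,1].max())
E
python3 m2.py; ls pics | tail -3
```

```text
t 52.15 rf mm [ -0.7 316.7  97.8] yaw 4.35 tilt 0.02 F [ 0.9 -0.1 -2.8] gap 0.196 q6 0.01
0.22 [-0.0647  0.0621] 0.0687
0.25 [-0.064  0.062] 0.0688
0.28 [-0.0634  0.0619] 0.0688
0.31 [-0.064   0.0612] 0.0689
0.34 [-0.0634  0.0615] 0.069
0.37 [-0.0636  0.0613] 0.0689
0.4 [-0.0641  0.0614] 0.0688
0.43 [-0.0635  0.0612] 0.0681
Ymax 0.4455199999069978
top0.png
top1.png
top16.png
```

The lid is level and centred within about 1 mm of the rail axis (edges at X -64/+62). Nudging it and starting the insertion.

{"op": "servo_tool", "data": {"increments": [[[0.07,0,0],0],[[0,1,0],0],[[0,1,0],0],[[0,1,0],0],[[0,1,0],0],[[0,1,0],0],[[0,1,0],0],[[0,0,0],0]]}}

```text
time: 53.2
position: [0.6018, 0.09, 0.0979]
orientation: [[0.997, 0.075, 0.0], [0.075, -0.997, 0.0], [0.0, 0.0, -1.0]]
contact_force: [0.3, 0.6, -3.6]
finger_gap: 0.196
```

```bash
python3 m2.py; f=$(ls -t pics/lid_*|head -1); python3 -c "
import cv2;x=cv2.imread('$f')[130:300,200:440];cv2.imwrite('pics/ins1.png',cv2.resize(x,None,fx=3,fy=3))"
```

```text
t 53.2 rf mm [1.000e-01 2.559e+02 9.790e+01] yaw 4.29 tilt 0.01 F [ 0.3  0.6 -3.6] gap 0.196 q6 -0.09
0.22 [-0.0628  0.0623] 0.069
0.25 [-0.0636  0.0627] 0.069
0.28 [-0.0968  0.062 ] 0.069
0.31 [-0.0625  0.0621] 0.069
0.34 [-0.0628  0.062 ] 0.0689
0.37 [-0.0625  0.0616] 0.0682
Ymax 0.3846598922274083
```

View pics/ins1.png

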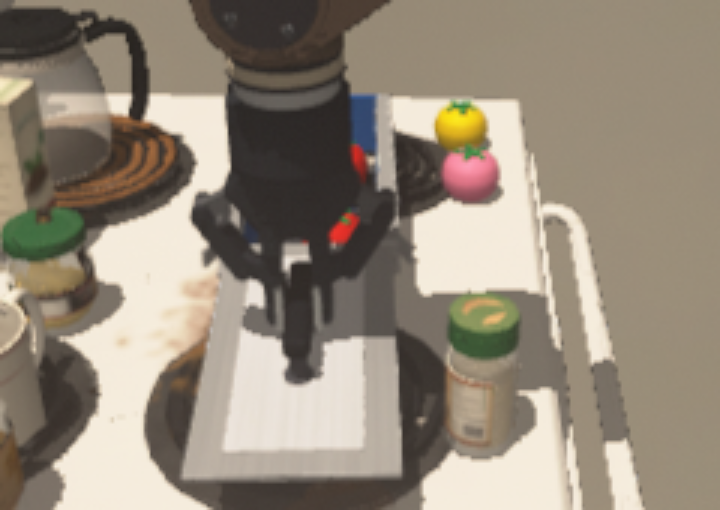

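The leading edge is inside the flared lead-ins, with no force. Sliding on.

{"op": "servo_tool", "data": {"increments": [[[0,0.7,0],0],[[0,0.7,0],0],[[0,0.8,0],0],[[0,0.8,0],0],[[0,0,0],0]]}}

```text
time: 53.88
position: [0.6041, 0.0601, 0.0979]
orientation: [[0.997, 0.075, 0.0], [0.075, -0.997, -0.0], [0.0, 0.0, -1.0]]
contact_force: [1.5, 0.3, -4.6]
finger_gap: 0.198
```

{"op": "servo_tool", "data": {"increments": [[[0,1,0],0],[[0,1.5,0],0],[[0,1.5,0],0],[[0,1.5,0],0],[[0,1.5,0],0],[[0,1,0],0],[[0,0,0],0]]}}

```text
time: 54.75
position: [0.6102, -0.0198, 0.0979]
orientation: [[0.997, 0.075, 0.0], [0.075, -0.997, 0.0], [0.0, -0.0, -1.0]]
contact_force: [0.3, 2.0, -3.4]
finger_gap: 0.195
```

```bash
python3 -c "
from h import *
st()"
```

```text
t 54.75 rf mm [  0.3 145.8  97.9] yaw 4.28 tilt 0.01 F [ 0.3  2.  -3.4] gap 0.195 q6 -0.27
```

{"op": "servo_tool", "data": {"increments": [[[0,1.2,0],0],[[0,1.6,0],0],[[0,1.6,0],0],[[0,1.6,0],0],[[0,1.6,0],0],[[0,1.6,0],0],[[0,1.6,0],0],[[0,1.2,0],0],[[0,0.5,0],0],[[0,0,0],0]]}}

```text
time: 56.0
position: [0.6195, -0.1437, 0.0978]
orientation: [[0.997, 0.076, -0.0], [0.076, -0.997, 0.0], [-0.0, -0.0, -1.0]]
contact_force: [-0.5, 1.1, -2.7]
finger_gap: 0.2
```

{"op": "servo_tool", "data": {"increments": [[[0,0.4,0],0],[[0,0.4,0],0],[[0,0.2,0],0],[[0,0,0],0]]}}

```text
time: 56.5
position: [0.6203, -0.1536, 0.0978]
orientation: [[0.997, 0.076, -0.0], [0.076, -0.997, -0.0], [-0.0, -0.0, -1.0]]
contact_force: [0.4, 0.6, -3.7]
finger_gap: 0.195
```

```bash
python3 -c "
from h import *
st()"
```

```text
t 56.5 rf mm [ 0.5 11.6 97.8] yaw 4.35 tilt 0.0 F [ 0.4  0.6 -3.7] gap 0.195 q6 -0.48
```

{"op": "servo_tool", "data": {"increments": [[[0,0.3,0],0],[[0,0.3,0],0],[[0,0.2,0],0],[[0,0,0],0]]}}

```text
time: 57.0
position: [0.6209, -0.1617, 0.0978]
orientation: [[0.997, 0.076, 0.0], [0.076, -0.997, -0.0], [0.0, 0.0, -1.0]]
contact_force: [0.3, 0.1, -2.6]
finger_gap: 0.199
```

{"op": "servo_tool", "data": {"increments": [[[0,0.15,0],0],[[0,0.15,0],0],[[0,0,0],0]]}}

```text
time: 57.38
position: [0.6212, -0.1646, 0.0979]
orientation: [[0.997, 0.076, 0.0], [0.076, -0.997, -0.0], [0.0, 0.0, -1.0]]
contact_force: [0.0, -0.6, -3.8]
finger_gap: 0.197
```

{"op": "servo_tool", "data": {"increments": [[[0,0.15,0],0],[[0,0,0],0]]}}

```text
time: 57.62
position: [0.6212, -0.1656, 0.0978]
orientation: [[0.997, 0.076, -0.0], [0.076, -0.997, 0.001], [-0.0, -0.001, -1.0]]
contact_force: [-0.0, 2.1, -3.1]
finger_gap: 0.198
```

```bash
python3 -c "
from h import *
st()"
```

```text
t 57.62 rf mm [ 0.5 -0.4 97.8] yaw 4.35 tilt 0.05 F [-0.   2.1 -3.1] gap 0.198 q6 -0.49
```

Force is building toward the stop. A little more to confirm, then settle it onto the ledge.

{"op": "servo_tool", "data": {"increments": [[[0,0.1,0],0],[[0,0,0],0]]}}

```text
time: 57.88
position: [0.6212, -0.1657, 0.0978]
orientation: [[0.997, 0.076, -0.001], [0.076, -0.997, 0.002], [-0.0, -0.003, -1.0]]
contact_force: [-0.6, 4.6, -1.4]
finger_gap: 0.196
```

{"op": "servo_tool", "data": {"increments": [[[0,0.1,0],0],[[0,0,0],0]]}}

```text
time: 58.12
position: [0.6212, -0.1657, 0.0979]
orientation: [[0.997, 0.076, -0.001], [0.076, -0.997, 0.004], [-0.001, -0.004, -1.0]]
contact_force: [-0.4, 7.7, -0.7]
finger_gap: 0.195
```

```bash
python3 -c "
from h import *
st()"
```

```text
t 58.12 rf mm [ 0.5 -0.5 97.9] yaw 4.34 tilt 0.25 F [-0.4  7.7 -0.7] gap 0.195 q6 -0.5
```

{"op": "servo_tool", "data": {"increments": [[[0,0,0.1],0],[[0,0,0.1],0],[[0,0.05,0.03],0],[[0,0,0],0]]}}

```text
time: 58.62
position: [0.6213, -0.1656, 0.0959]
orientation: [[0.997, 0.076, -0.001], [0.076, -0.997, 0.005], [-0.001, -0.005, -1.0]]
contact_force: [-1.0, 9.8, 1.6]
finger_gap: 0.197
```

```bash
python3 -c "
from h import *
st()"
```

```text
t 58.62 rf mm [ 0.6 -0.4 95.9] yaw 4.35 tilt 0.3 F [-1.   9.8  1.6] gap 0.197 q6 -0.5
```

{"op": "servo_tool", "data": {"increments": [[[0,0,0],0],[[0,0,0],0],[[0,0,0],0],[[0,0,0],0],[[0,0,-0.5],0],[[0,0,-1.5],0],[[0,0,-3],0],[[0,0,-4],0],[[0,0,-4],0],[[0,0,-3],0]], "fingers": 0.3}}

```text
time: 59.88
position: [0.622, -0.1687, 0.2595]
orientation: [[0.997, 0.076, 0.004], [0.076, -0.997, -0.002], [0.004, 0.002, -1.0]]
contact_force: [0.3, -0.2, 0.5]
finger_gap: 0.7
```

{"op": "servo_tool", "data": {"increments": [[[-1,-3.5,0],0],[[-1,-4,0],0],[[-1,-4,0],0],[[-1,-4,0],0],[[-1,-4,0],0],[[-1,-4,0],0],[[-1,-4,0],0],[[-1,-4,0],0],[[-1,-4,0],0],[[-1,-4,0],0]]}}

```text
time: 61.12
position: [0.4914, 0.2191, 0.2571]
orientation: [[0.997, 0.076, 0.002], [0.076, -0.997, 0.0], [0.002, -0.0, -1.0]]
contact_force: [0.2, 0.4, -0.5]
finger_gap: 0.701
```

{"op": "servo_tool", "data": {"increments": [[[-1,-4,0],0],[[-1,-4,0],0],[[-1,-3,0],0],[[0,0,0],0]]}}

```text
time: 61.62
position: [0.4527, 0.3268, 0.2568]
orientation: [[0.997, 0.079, 0.002], [0.079, -0.997, 0.001], [0.002, -0.001, -1.0]]
contact_force: [1.3, -0.5, -0.0]
finger_gap: 0.7
```

```bash
cat > m3.py <<'E'
from h import *
st()
c=cam('top','topF');d=cam('side','sideF');P=cloud(c);Z=P[...,2];r=rf(P)
b=(Z>.085)&(Z<.112)&(abs(r[...,0])<.05)&(abs(r[...,1])<.12)
q=r[b];print('handle rf',rect(q),np.median(q[:,2]))
b=(Z>.071)&(Z<.079)&(abs(r[...,0])<.09)&(abs(r[...,1])<.17); q=r[b]; print('rails Y',q[:,1].min(),q[:,1].max())
x=c['pixels'][140:220,290:440];cv2.imwrite('pics/topFc.png',cv2.resize(x,None,fx=5,fy=5,interpolation=cv2.INTER_CUBIC)[:,:,::-1])
E
python3 m3.py
```

```text
t 61.62 rf mm [-131.   503.1  256.8] yaw 4.55 tilt 0.1 F [ 1.3 -0.5 -0. ] gap 0.7 q6 0.36
handle rf ((0.15729713439941406, 0.383056640625), (18.56058120727539, 94.74805450439453), 0.2513647675514221) 0.1000996877008243
rails Y -0.1296922535441207 0.15200473150521435
```

View pics/topFc.png

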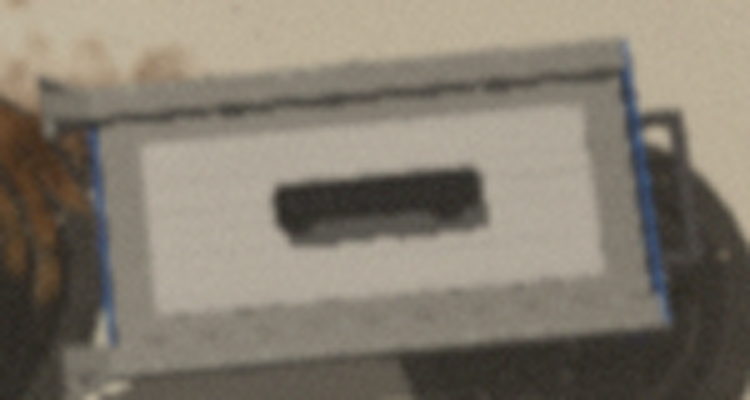

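View pics/sideF.png

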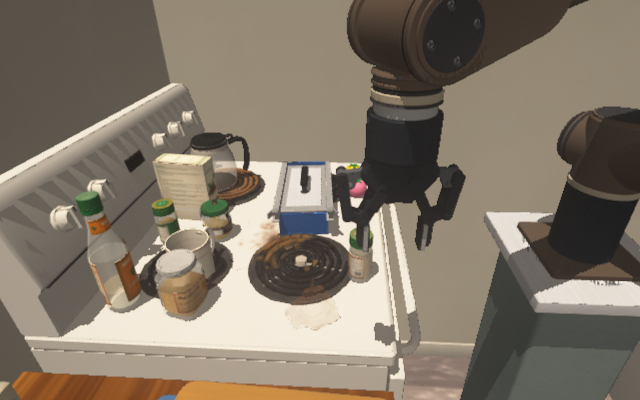

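View pics/topF.png

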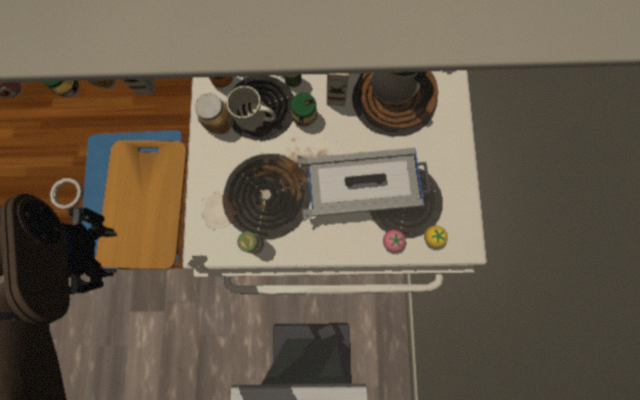

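The lid is fully closed: the handle centre is at roaster (0.2, 0.4) mm and its top at 100 mm, so it lies flat on the ledge. No red tomato remains outside, the jar and look-alikes haven't moved, and the arm is clear.

```bash
python3 -c "
from rig import manip
print(manip.hand_in())"
```

```text
the job is handed in; nothing more can be done
None
```

The job is done and handed in at about 62 s of the 210 s allowed. I slid the lid out and laid it flat on the stove beside the roaster. The three tomatoes present went onto the rack in one layer. The lid is back in from the open end, closed against the stop.

**Last checks:**
- **Lid:** the handle centre measured within 0.5 mm of fully closed. Its top is at 100 mm, the height for lying flat on the ledge. I felt the stop at about 10 N.
- **Tomatoes:** each was lowered until the wrist just felt contact. The first two needed about 1 N; the third peaked at about 5 N, so I eased it back slightly before releasing. The last picture before the lid went on showed all three upright, and no red tomato is left outside.
- **Bystanders:** the spice jar and the pink and yellow look-alikes look unmoved in the last pictures, and the robot is clear of everything.

**What differed from expectation:**
- The lid was knocked about 3 cm aside while it lay on the stove, so I measured it again before gripping it.
- The burner rings read about 15 mm high in the depth picture but are not solid, so the lid came to rest on the flat stove surface.
- The side camera read heights about 2 mm high, so I went by the gripper's measured height instead.

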